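Lock out, load the serving lift, release

TASK

In the pantry, jars have to go from the motor turntable to the serving-lift platform. First push both mushroom stops fully down, where they stay, before taking any jar off the turntable; with both still down, stand every jar upright on the lift platform; when all the jars are there, twist both stop heads clockwise as far as they go so that they come up again. Leave the coasters, pepper mill and candle glass standing among them where they are.

Things in the scene. Friction and masses are not known exactly. Their poses are not given: they have to be found in the camera images.
- turntable: Round wooden turntable, 320 mm across, on a black drive base; it is stopped and does not turn. Origin: centre of its underside; its flat top is 50 mm above the origin. The jars start on it.
- lift: Flat rectangular aluminium platform of the serving lift on black bellows, 260 mm along its x, 320 mm along its y, fixed. Origin: centre of its underside; its flat top, without a rim, is 45 mm above the origin. Room for five jars, for instance at local x = -55 or +55 mm and y = -95, 0 or +95 mm.
- stop_a_top (a point): Centre of the top face of the round red mushroom head on the low grey stop box (84 x 84 mm, 50 mm high; upright, fixed). Head 46 mm across, 21 mm thick, flat on top, on a thin stem. This point moves with the head: 85 mm above the counter when up, 10 mm lower when down.
- stop_b_top (a point): Centre of the top face of the round red mushroom head on the tall grey stop box (84 x 84 mm, 85 mm high; upright, fixed). Head 46 mm across, 21 mm thick, flat on top, on a thin stem. This point moves with the head: 120 mm above the counter when up, 10 mm lower when down.
- stop_a_press (a joint): How far the mushroom head on the low box is down: 0 up, 0.010 m (10 mm) fully down. Push on the middle of its top with 5 to 12 N: it sinks on an inner screw cam, so it turns itself 0.6 rad anticlockwise on the way, and stays down when let go until it is twisted back.
- stop_b_press (a joint): How far the mushroom head on the tall box is down: 0 up, 0.010 m (10 mm) fully down. Push on the middle of its top with 5 to 12 N: it sinks on an inner screw cam, so it turns itself 0.6 rad anticlockwise on the way, and stays down when let go until it is twisted back.
- stop_a_turn (a joint): Turn of the head on the low box, anticlockwise seen from above: 0 up, 0.6 rad when down; always in step with its press (60 rad per m). To reset, grip its 46 mm round side from above, fingertips close over the box, and twist clockwise 0.6 rad: it climbs 10 mm by the cam as it turns, so rise with it. It stays where it is left.
- stop_b_turn (a joint): Turn of the head on the tall box, anticlockwise seen from above: 0 up, 0.6 rad when down; always in step with its press (60 rad per m). To reset, grip its 46 mm round side from above, fingertips close over the box, and twist clockwise 0.6 rad: it climbs 10 mm by the cam as it turns, so rise with it. It stays where it is left.
- jar1: Squat white ceramic jar, 72 mm across, body 70 mm high with a flat wooden lid (fixed on) that carries an upright round wooden knob 26 mm across and 30 mm high; 100 mm high in all, about 0.33 kg, heavy base. Origin: centre of its underside, z up. May be absent.
- jar2: Squat white ceramic jar, 72 mm across, body 70 mm high with a flat wooden lid (fixed on) that carries an upright round wooden knob 26 mm across and 30 mm high; 100 mm high in all, about 0.33 kg, heavy base. Origin: centre of its underside, z up. May be absent.
- jar3: Squat white ceramic jar, 72 mm across, body 70 mm high with a flat wooden lid (fixed on) that carries an upright round wooden knob 26 mm across and 30 mm high; 100 mm high in all, about 0.33 kg, heavy base. Origin: centre of its underside, z up. May be absent.
- jar4: Tall white ceramic jar, 68 mm across, body 85 mm high with a flat wooden lid (fixed on) that carries an upright round wooden knob 26 mm across and 30 mm high; 115 mm high in all, about 0.33 kg, heavy base. Origin: centre of its underside, z up. May be absent.
- jar5: Tall white ceramic jar, 68 mm across, body 85 mm high with a flat wooden lid (fixed on) that carries an upright round wooden knob 26 mm across and 30 mm high; 115 mm high in all, about 0.33 kg, heavy base. Origin: centre of its underside, z up. May be absent.
- coasters: Round stack of cork coasters, 72 mm across, 28 mm high, lying between the two stop boxes; not to be moved.
- mill: Dark wooden pepper mill, 56 mm across, 155 mm high, standing left of the farther stop box; not to be moved.
- candle: Squat amber candle glass, 60 mm across, 75 mm high, standing right of the farther stop box; not to be moved.
There are look-alikes about, which are no part of the job. What is shaped like the jar1 but purple is not meant.

How it is judged:
By the outcome, as a careful person would: the job done as asked, in the order asked, and still so for the second after the job is handed in, with the robot touching nothing.
Of jar1, jar2, jar3, jar4, jar5 only 3 to 5 are there at a start; the rules pass over those that are not, and their reading is None.
At some moment in a run one of jar1, jar2, jar3 may be knocked a few centimetres aside while the robot is not near it.
It also fails if it takes over 210 s, if anything falls off the work surface, if the arm or the gripper's body presses on something with over 40 N, if the wrist force passes 120 N, or if a joint passes its speed limit or range.

ROBOT

A 7-joint arm with a two-finger parallel gripper is mounted at the origin on the work surface. World frame = base frame: x ahead of the robot, y to its left, z up, the work surface at z = 0. Lengths are in m, angles in rad, forces in N, time in s.
With the tool pointing down it reaches from about 0.35 to 0.9 m from the base axis. Payload 8.1 kg.
Tool frame: the origin (TCP) lies midway between the tips of the shut fingers; the grasp point (between the pads) lies 19 mm behind it; z points along the fingers, y is the direction in which the jaws open and shut (so a half turn about z gives the same grasp; the last joint's range is limited). The gripper opens to 92 mm and grips with 3 to 60 N. Pads are 19 mm wide; open, the fingers measure 130 mm over their backs; the gripper's body (75 mm by 190 mm) begins 47 mm behind the grasp point.
Start: joints at [1.109, 0.434, 0.025, 1.573, -0.012, 1.134, -0.075], TCP at [0.219, -0.585, 0.227] pointing down, gripper open.
Joint ranges: [-2.62, 2.62], [-0.44, 2.09], [-1.27, 1.32], [0.08, 2.57], [-1.32, 4.46], [0.12, 2], [-2.74, 2.74]. Speed limits (rad/s): [2.22, 2.22, 3.01, 3.01, 3.14, 3.14, 3.14].

INTERFACE

Orientations are given as a rotation vector (axis times angle).
In Python, from cell import readout, imaging, arm gives the robot as it stands.
- The arm moves only by the tool send_rows, never from a script. Its arguments are lists of equal length, an entry for each row: "claw": the gripper command: -1 is fully open, 1 is shut, values between are in proportion; "delta_pos": the shift along the tool's x, y, z as a fraction of full scale, a list of three; "dr": the turn, a rotation vector about the tool's x, y, z as a fraction of full scale, a list of three. In form: {"claw": [claw, ...], "delta_pos": [[dx, dy, dz], ...], "dr": [[ax, ay, az], ...]}. A call has exactly 5 rows; each row is the pose to reach, as a shift and turn from the pose commanded when the call began, along the tool's axes at that moment; what a row does not reach only later rows make up. Full scale, the value 1, is 250 mm for a shift and 2 rad for a turn. A row lasts 1/10 s, in which the tool goes at most 50 mm and 8.59 degrees, less where a joint would pass 70% of its speed; a pose out of reach is approached as far as the arm can. A call with a number of a shift or a turn outside -1 to 1 is refused whole. A call with a gripper value outside its range is refused whole. The fingers move at their own pace and stop on an object; "force" is the grip in N (left out, the last holds). Time passes only in rows, so rows that repeat a pose let the fingers close, or fill a call up. It gives the time, the measured TCP pose, the force and the opening at its end, in the units of the state.
- readout.observe(): the state, without advancing time (a new reading comes with each control period).
- imaging.get_image(name): name is "scene" or "top" or "wrist"; returns (picture, depth): 480x640x3 uint8, blue, green, red; 480x640 float32, m along the optical axis (not along the pixel's ray), 0 where there is no reading.
- imaging.get_calibration(name): a dict with "vfov" (degrees; the focal length in pixels is half the picture's height over the tangent of half this angle, whatever the lens; pixels are square), "cx", "cy" (the principal point, pixels), "distortion" ([k1, k2, p1, p2, k3] as OpenCV has them; the pictures are not rectified), "extrinsics" (4x4, takes a point from world to camera coordinates). Camera axes: x right, y down, z forward; pixel columns grow to the right and rows downward; lengths in m; the calibration is good to about 2 mm. A picture is of the moment at which its call begins: read the wrist's pose just before it. get_calibration takes no time and is no camera call; for the wrist camera it gives the pose at the moment of the call.
- arm.sign_off(): hands the job in, once; it reports no verdict.
The state is a dict: "clock": time; "joints": joint angles; "dq": joint speeds; "joint_efforts": joint torques, N m; "position": TCP position; "ee_rot": TCP orientation; "force": force on the tool from outside, world axes, zero at the start; "ft_torque": the same for the moment, N m; "width": opening from 0.0 (shut) to 1.0 (fully open).
Only numpy, scipy, OpenCV 4.12 (cv2) and the standard library are available. Lean on these libraries where they do the work, as an engineer would, in place of code of your own. Each camera call takes 0.05 s, during which the arm holds its last target.

## Working session

There is one attempt and no reset: what is moved stays moved. The work goes in short steps, Python scripts to look and compute and a tool call to move; the robot and the scene stay as the last step left them, time stands still between calls to the robot, and variables do not carry over. Pictures are saved under pics/ and viewed, and the job is handed in when it is done.

Besides the shell and the picture viewer there is one more tool, called after ">>>" in YAML: its name, and indented under it one key for each argument. send_rows: Moves the arm, as the interface text tells. Its arguments: {"type":"object","properties":{"claw":{"type":"array","items":{"type":"number"}},"delta_pos":{"type":"array","items":{"type":"array","items":{"type":"number","minimum":-1,"maximum":1}}},"dr":{"type":"array","items":{"type":"array","items":{"type":"number","minimum":-1,"maximum":1}}},"force":{"type":"number"}},"required":["claw","delta_pos","dr"]}

```bash
ls; mkdir -p pics; python3 - <<'E'
from cell import readout, imaging, arm
import cv2
print(readout.observe())
for n in ("scene","top","wrist"):
    c=imaging.get_calibration(n); print(n,c)
    p,d=imaging.get_image(n); cv2.imwrite(f"pics/{n}0.png",p)
    import numpy as np; np.save(f"pics/{n}0.npy",d); print((d>0).mean())
E
```

```text
pics
{'clock': 0.0, 'joints': array([ 1.109376  ,  0.43523469,  0.02494227,  1.57411243, -0.01159543,
        1.13397098, -0.07512103]), 'dq': array([-0.00036898,  0.00071184, -0.00157023,  0.00183883, -0.00184302,
        0.00016494,  0.00113363]), 'joint_efforts': array([ 1.34555617e-04, -6.67852736e+01,  9.85528417e-01, -3.14466441e+01,
       -6.02706266e-02,  4.29949898e-02,  1.92760158e-04]), 'position': array([ 0.21926255, -0.58472918,  0.2259314 ]), 'ee_rot': array([-3.08968337e+00, -5.60248005e-01,  6.49910393e-04]), 'force': array([-0.26452857,  0.23286869, -0.50445401]), 'ft_torque': array([-0.01838193, -0.05169052, -0.01422213]), 'width': 0.9978926995256036}
scene {'vfov': 56.73322070251832, 'cx': 315.9370674846897, 'cy': 242.89114499206167, 'distortion': array([-0.11230146,  0.        ,  0.        ,  0.        ,  0.        ]), 'extrinsics': array([[-7.57619395e-01,  6.52696065e-01,  8.36302120e-04,
         3.44515720e-01],
       [ 5.12888387e-01,  5.96128595e-01, -6.17718544e-01,
        -2.35758134e-01],
       [-4.03681007e-01, -4.67566620e-01, -7.86398818e-01,
     
[... 328 characters left out ...]
679, -0.99977977, -0.01933175,  0.05830757],
       [-0.98105805, -0.00426911, -0.19366694,  0.5211991 ],
       [ 0.19354176,  0.02054721, -0.98087685,  1.11789364],
       [ 0.        ,  0.        ,  0.        ,  1.        ]])}
0.9956868489583334
wrist {'vfov': 59.95566381476353, 'cx': 319.2662792985576, 'cy': 247.61270197813684, 'distortion': array([-0.05665246,  0.        ,  0.        ,  0.        ,  0.        ]), 'extrinsics': array([[ 0.35087447, -0.93641953, -0.00236003, -0.6240546 ],
       [-0.89448265, -0.33590448,  0.29507452, -0.03646969],
       [-0.27710629, -0.10142311, -0.95547133,  0.39116134],
       [ 0.        ,  0.        ,  0.        ,  1.        ]])}
0.9960319010416666
```

View pics/top0.png

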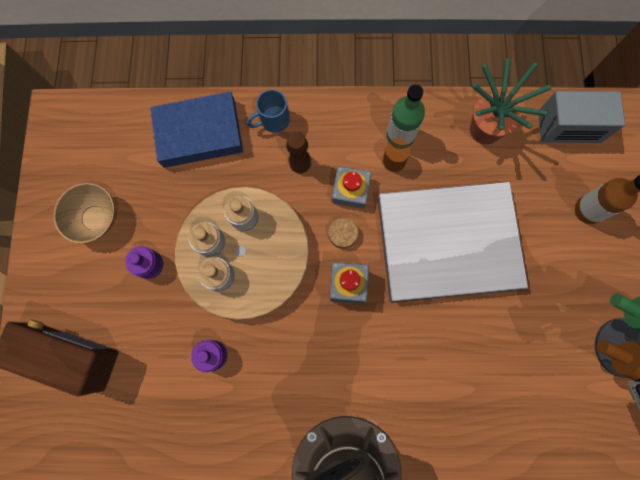

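View pics/scene0.png

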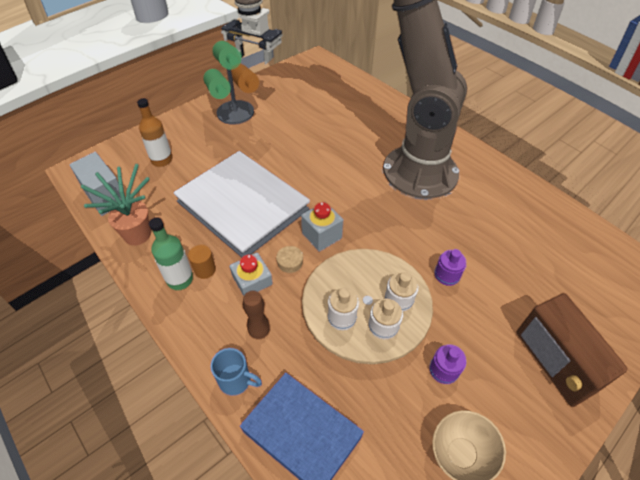

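View pics/wrist0.png

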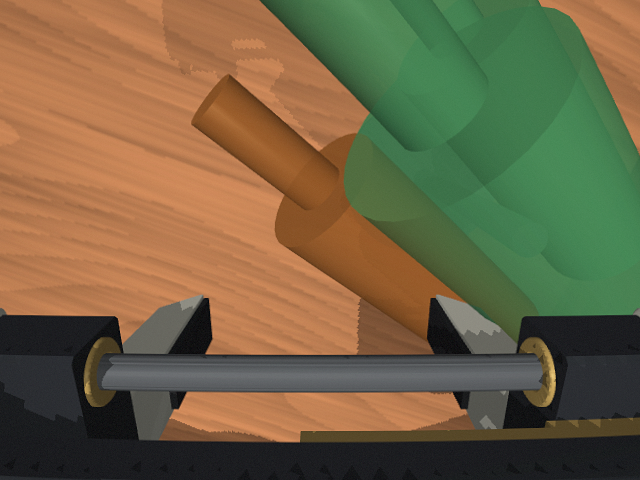

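Top view: turntable at about (242,252) with three white jars (knobs at (237,207), (200,235), (210,270)). The stops are at (352,183) and (350,281), the lift at about (453,242), and the purple decoys at (145,262) and (208,355). Next I'll measure everything.

```bash
cat > h.py <<'E'
import numpy as np, cv2
from cell import readout, imaging, arm
from scipy.spatial.transform import Rotation as R
def f(c): return 240/np.tan(np.radians(c['vfov'])/2)
def K(c): return np.array([[f(c),0,c['cx']],[0,f(c),c['cy']],[0,0,1]])
def rays(c,uv):
    p=cv2.undistortPoints(np.float64(uv).reshape(-1,1,2),K(c),np.float64(c['distortion'])).reshape(-1,2)
    return np.c_[p,np.ones(len(p))]
def cloud(c,d):
    v,u=np.mgrid[:480,:640]
    r=rays(c,np.c_[u.ravel(),v.ravel()])*d.reshape(-1,1)
    E=c['extrinsics']
    return ((r-E[:3,3])@E[:3,:3]).reshape(480,640,3)
def onplane(c,uv,z):
    E=c['extrinsics'];r=rays(c,uv)@E[:3,:3];o=-E[:3,:3].T@E[:3,3]
    return o+r*((z-o[2])/r[:,2])[:,None]
def proj(c,P):
    E=c['extrinsics']
    return cv2.projectPoints(np.float64(P).reshape(-1,1,3),cv2.Rodrigues(E[:3,:3])[0],E[:3,3],K(c),np.float64(c['distortion']))[0].reshape(-1,2)
def grab(n):
    c=imaging.get_calibration(n);p,d=imaging.get_image(n);return c,p,d
E
python3 - <<'E'
from h import *
for n in ("top","scene"):
    c=imaging.get_calibration(n);p=cv2.imread(f"pics/{n}0.png");d=np.load(f"pics/{n}0.npy")
    X=cloud(c,d);hsv=cv2.cvtColor(p,cv2.COLOR_BGR2HSV);H,S,V=[hsv[...,i].astype(int) for i in range(3)]
    print(n)
    m=(((H<5)|(H>174))&(S>200)&(V>90)).astype(np.uint8)
    k,l,st,ce=cv2.connectedComponentsWithStats(m)
    for i in range(1,k):
        if st[i,4]>60:
            q=X[l==i];z=np.percentile(q[:,2],90);t=q[q[:,2]>z-.004];print("red",ce[i].round(),st[i,4],"z",z.round(4),"ctr",t.mean(0).round(4),((t.max(0)+t.min(0))/2).round(4),np.ptp(t,0).round(3))
    # turntable region, heights
    Z=X[...,2]
    reg=(Z>.1)&(Z<.2)&(X[...,0]>.2)&(X[...,0]<.65)&(X[...,1]>.05)&(X[...,1]<.45)
    k,l,st,ce=cv2.connectedComponentsWithStats(reg.astype(np.uint8))
    for i in range(1,k):
        if st[i,4]>60:
            q=X[l==i];z=np.percentile(q[:,2],97);t=q[q[:,2]>z-.006]; print("tall",ce[i].round(),st[i,4],"z",z.round(4),"top",((t.max(0)+t.min(0))/2).round(4),np.ptp(t,0).round(3),"all",((q.max(0)+q.min(0))/2).round(4),np.ptp(q,0).round(3))
    # lift
    m=((S<40)&(V>120)&(Z>.03)&(Z<.06)&(X[...,1]<0)).astype(np.uint8)
    k,l,st,ce=cv2.connectedComponentsWithStats(m)
    i=1+st[1:,4].argmax();q=X[l==i];r=cv2.minAreaRect((q[:,:2]*1000).astype(np.float32));print("lift",r,np.median(q[:,2]),st[i])
    m=((Z>.04)&(Z<.06)&(H>8)&(H<25)&(X[...,1]>0)&(X[...,1]<.5)&(X[...,0]>.2)).astype(np.uint8)
    k,l,st,ce=cv2.connectedComponentsWithStats(m);i=1+st[1:,4].argmax();q=X[l==i];print("table",cv2.minEnclosingCircle((q[:,:2]*1000).astype(np.float32)),np.median(q[:,2]))
    for nm,(u,v) in dict(top={'mill':(297,140),'coast':(343,233),'candle':(398,160),'bott':(415,95)},scene={'mill':(253,300),'coast':(290,260),'candle':(202,255),'bott':(157,225)})[n].items(): print(nm,X[v,u].round(3))
E
```

```text
top
red [352. 181.] 198 z 0.0869 ctr [ 0.6619 -0.0102  0.0853] [ 0.6609 -0.011   0.0868] [0.04  0.038 0.008]
red [350. 280.] 233 z 0.1221 ctr [ 0.4237 -0.0029  0.1205] [ 0.4233 -0.0042  0.1218] [0.04  0.039 0.007]
tall [240. 211.] 739 z 0.1666 top [0.5793 0.2443 0.1648] [0.025 0.023 0.008] all [0.579  0.2448 0.1344] [0.068 0.065 0.069]
tall [204. 237.] 801 z 0.1514 top [0.52   0.3241 0.1505] [0.025 0.027 0.01 ] all [0.5196 0.3233 0.1285] [0.072 0.071 0.054]
tall [214. 273.] 835 z 0.1513 top [0.4383 0.2985 0.1512] [0.024 0.024 0.011] all [0.4375 0.2982 0.1286] [0.07  0.071 0.057]
lift ((530.8729248046875, -249.22633361816406), (259.8988952636719, 320.9665222167969), 5.8964362144470215) 0.0446825609925755 [  379   182   149   119 14245]
table ((498.72412109375, 252.0283203125), 160.15757751464844) 0.05008791341093785
mill [0.735 0.115 0.152]
coast [0.548 0.009 0.027]
candle [ 0.718 -0.122  0.073]
bott [ 0.801 -0.138  0.236]
scene
tall [402. 286.] 711 z 0.1506 top [0.4437 0.2963 0.1493] [0.024 0.025 0.009] all [0.4442 0.2969 0.1271] [0.071 0.072 0.054]
tall [343. 304.] 800 z 0.1659 top [0.5845 0.2426 0.1653] [0.023 0.024 0.008] all [0.5859 0.2445 0.1347] [0.065 0.066 0.069]
tall [386. 314.] 793 z 0.1506 top [0.5249 0.3229 0.149 ] [0.025 0.025 0.008] all [0.5258 0.3236 0.1266] [0.07  0.071 0.053]
lift ((533.811767578125, -253.05845642089844), (264.8435974121094, 324.89239501953125), 6.469867706298828) 0.045046107143254945 [ 174  151  135  101 6969]
table ((503.2012939453125, 248.28164672851562), 161.26805114746094) 0.0500110455379603
mill [0.742 0.123 0.152]
coast [0.561 0.018 0.028]
candle [ 0.744 -0.113  0.077]
bott [ 0.816 -0.132  0.234]
```

```bash
cat >> h.py <<'E'
def plan(x,y,z,ydir=None):
    """ydir: angle (deg) of the jaw axis in world; None keep"""
    s=readout.observe();Rt=R.from_rotvec(s['ee_rot']);p=s['position'];M=Rt.as_matrix()
    a=np.degrees(np.arctan2(M[1,1],M[0,1]))
    if ydir is None: ydir=a
    t=np.radians(ydir);yy=np.array([np.cos(t),np.sin(t),0]);zz=np.array([0,0,-1.]);xx=np.cross(yy,zz)
    T=R.from_matrix(np.c_[xx,yy,zz])
    d=M.T@(np.array([x,y,z])-p);r=(Rt.inv()*T).as_rotvec()
    print("t",round(s['clock'],2),"pos",p.round(4),"ydir",a.round(1),"j",s['joints'].round(2),"F",s['force'].round(1),"w",s['width'].round(3))
    print("  delta_pos",(d/.25).round(3),"dr",(r/2).round(3))
E
python3 - <<'E'
from h import *
s=readout.observe();M=R.from_rotvec(s['ee_rot']).as_matrix();print(M.round(3))
c=imaging.get_calibration("wrist");E=c['extrinsics'];o=-E[:3,:3].T@E[:3,3];print("cam in tool",M.T@(o-s['position']));print("cam axes in tool",(M.T@E[:3,:3].T).round(3))
plan(.219,-.585,.33)
plan(.425,-.004,.33)
E
```

```text
[[ 0.936  0.351 -0.001]
 [ 0.351 -0.936  0.001]
 [-0.    -0.001 -1.   ]]
cam in tool [ 0.08043531  0.00021497 -0.15699538]
cam axes in tool [[-0.    -0.956 -0.295]
 [ 1.     0.    -0.001]
 [ 0.001 -0.295  0.956]]Traceback (most recent call last):
  File "<stdin>", line 4, in <module>
  File "h.py", line 30, in plan
    print("t",round(s['clock'],2),"pos",p.round(4),"ydir",a.round(1),"j",s['joints'].round(2),"F",s['force'].round(1),"w",s['width'].round(3))
                                                                                                                          ^^^^^^^^^^^^^^^^
AttributeError: 'float' object has no attribute 'round'
```

```bash
sed -i "s/s\['width'\].round(3)/round(s['width'],3)/" h.py; python3 - <<'E'
from h import *
plan(.219,-.585,.33)
plan(.425,-.004,.33,0)
E
```

```text
t 0.15 pos [ 0.2193 -0.5849  0.2262] ydir -69.4 j [ 1.11  0.44  0.02  1.57 -0.01  1.13 -0.08] F [-0.3  0.2  0. ] w 0.998
  delta_pos [-0.001 -0.    -0.415] dr [-0.001  0.     0.   ]
t 0.15 pos [ 0.2193 -0.5849  0.2262] ydir -69.4 j [ 1.11  0.44  0.02  1.57 -0.01  1.13 -0.08] F [-0.3  0.2  0. ] w 0.998
  delta_pos [ 1.586 -1.887 -0.413] dr [-0.001 -0.    -0.606]
```

>>> send_rows:
  claw: [1, 1, 1, 1, 1]
  delta_pos:
    - [0, 0, -0.2]
    - [0, 0, -0.42]
    - [0, 0, -0.42]
    - [0, 0, -0.42]
    - [0, 0, -0.42]
  dr:
    - [0, 0, 0]
    - [0, 0, 0]
    - [0, 0, 0]
    - [0, 0, 0]
    - [0, 0, 0]
  force: 20

```text
clock: 0.65
position: [0.2192, -0.5847, 0.3305]
ee_rot: [-3.089, -0.56, 0.001]
force: [0.8, -0.3, -0.8]
width: 0.613
```

```bash
python3 - <<'E'
from h import *
plan(.32,-.30,.33,-34)
plan(.425,-.004,.33,0)
E
```

```text
t 0.65 pos [ 0.2192 -0.5847  0.3305] ydir -69.4 j [ 1.1   0.37  0.04  1.41 -0.01  1.36 -0.07] F [ 0.8 -0.3 -0.8] w 0.613
  delta_pos [ 0.777 -0.925  0.004] dr [-0.001 -0.    -0.309]
t 0.65 pos [ 0.2192 -0.5847  0.3305] ydir -69.4 j [ 1.1   0.37  0.04  1.41 -0.01  1.36 -0.07] F [ 0.8 -0.3 -0.8] w 0.613
  delta_pos [ 1.586 -1.886  0.005] dr [-0.001 -0.    -0.606]
```

>>> send_rows:
  claw: [1, 1, 1, 1, 1]
  delta_pos:
    - [0.13, -0.15, 0]
    - [0.26, -0.31, 0]
    - [0.39, -0.46, 0]
    - [0.52, -0.62, 0]
    - [0.63, -0.75, 0]
  dr:
    - [0, 0, -0.06]
    - [0, 0, -0.12]
    - [0, 0, -0.18]
    - [0, 0, -0.24]
    - [0, 0, -0.3]

```text
clock: 1.15
position: [0.3009, -0.3513, 0.33]
ee_rot: [-2.781, -1.456, 0.001]
force: [1.4, -0.8, 0.4]
width: 0.176
```

```bash
python3 - <<'E'
from h import *
plan(.425,-.004,.33,0)
E
```

```text
t 1.15 pos [ 0.3009 -0.3513  0.33  ] ydir -34.7 j [ 0.92  0.11 -0.19  1.77  0.02  1.28  0.12] F [ 1.4 -0.8  0.4] w 0.176
  delta_pos [ 1.424 -0.384  0.002] dr [-0.001 -0.001 -0.303]
```

>>> send_rows:
  claw: [1, 1, 1, 1, 1]
  delta_pos:
    - [0.19, -0.05, 0]
    - [0.38, -0.1, 0]
    - [0.57, -0.15, 0]
    - [0.76, -0.2, 0]
    - [0.95, -0.25, 0]
  dr:
    - [0, 0, -0.06]
    - [0, 0, -0.12]
    - [0, 0, -0.18]
    - [0, 0, -0.24]
    - [0, 0, -0.3]

```text
clock: 1.65
position: [0.3857, -0.122, 0.3303]
ee_rot: [-2.228, -2.212, 0.002]
force: [0.7, -0.5, 0.2]
width: 0.008
```

```bash
python3 - <<'E'
from h import *
plan(.37,-.004,.33,0)
E
```

```text
t 1.65 pos [ 0.3857 -0.122   0.3303] ydir -0.4 j [ 0.64  0.02 -0.47  1.86  0.01  1.27  0.16] F [ 0.7 -0.5  0.2] w 0.008
  delta_pos [ 0.472 -0.066  0.002] dr [-0.001 -0.    -0.004]
```

>>> send_rows:
  claw: [1, 1, 1, 1, 1]
  delta_pos:
    - [0.12, 0.04, 0]
    - [0.24, 0.08, 0]
    - [0.36, 0.12, 0]
    - [0.47, 0.155, 0]
    - [0.47, 0.155, 0]
  dr:
    - [0, 0, 0]
    - [0, 0, 0]
    - [0, 0, 0]
    - [0, 0, 0]
    - [0, 0, 0]

```text
clock: 2.15
position: [0.4264, -0.0032, 0.3304]
ee_rot: [-2.226, -2.212, 0.0]
force: [-0.3, -0.0, -0.9]
width: 0.003
```

```bash
cat >> h.py <<'E'
def redheads(n,name=None,zt=.12,H=.05,g=None):
    c,p,d=g or grab(n)
    if name: cv2.imwrite(f"pics/{name}.png",p)
    X=cloud(c,d);hsv=cv2.cvtColor(p,cv2.COLOR_BGR2HSV);h,S,V=[hsv[...,i].astype(int) for i in range(3)]
    m=(((h<5)|(h>174))&(S>150)&(V>60)&(X[...,2]>.05)).astype(np.uint8)
    k,l,st,ce=cv2.connectedComponentsWithStats(m)
    for i in range(1,k):
        if st[i,4]>150:
            q=X[l==i];z=np.percentile(q[:,2],80);t=q[abs(q[:,2]-z)<.004]
            print(n,"red",ce[i].round(),st[i,4],"ztop",z.round(4),"ctr",((t.max(0)+t.min(0))/2).round(4),np.ptp(t,0).round(3))
E
python3 - <<'E'
from h import *
plan(.425,-.004,.33,0)
redheads("wrist","w1")
E
```

```text
t 2.15 pos [ 0.4264 -0.0032  0.3304] ydir -0.4 j [ 0.47  0.08 -0.61  1.81  0.04  1.27 -0.16] F [-0.3 -0.  -0.9] w 0.003
  delta_pos [-0.003 -0.005  0.002] dr [-0.001 -0.001 -0.003]
wrist red [320. 212.] 1811 ztop 0.1195 ctr [ 0.4268 -0.0044  0.1183] [0.044 0.045 0.005]
wrist red [553. 212.] 1659 ztop 0.0843 ctr [ 0.6653 -0.0123  0.0834] [0.045 0.045 0.006]
```

View pics/w1.png

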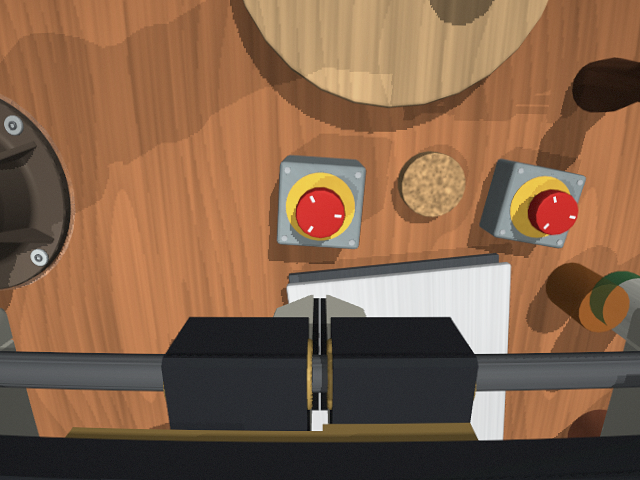

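Wrist view: the B head is at (320,212) and the A head at (553,212), with the coasters between them at (433,185). The gripper is centred over B, so I'll go down.

>>> send_rows:
  claw: [1, 1, 1, 1, 1]
  delta_pos:
    - [0, 0, 0.2]
    - [0, 0, 0.4]
    - [0, 0, 0.6]
    - [0, 0, 0.77]
    - [0, 0, 0.77]
  dr:
    - [0, 0, 0]
    - [0, 0, 0]
    - [0, 0, 0]
    - [0, 0, 0]
    - [0, 0, 0]

```text
clock: 2.7
position: [0.4217, -0.0087, 0.1344]
ee_rot: [-2.23, -2.202, 0.012]
force: [-0.7, 0.0, 1.1]
width: 0.005
```

>>> send_rows:
  claw: [1, 1, 1, 1, 1]
  delta_pos:
    - [0, 0, 0.03]
    - [0, 0, 0.05]
    - [0, 0, 0.06]
    - [0, 0, 0.07]
    - [0, 0, 0.075]
  dr:
    - [0, 0, 0]
    - [0, 0, 0]
    - [0, 0, 0]
    - [0, 0, 0]
    - [0, 0, 0]

```text
clock: 3.2
position: [0.4271, -0.0071, 0.121]
ee_rot: [2.234, 2.207, 0.001]
force: [0.1, -0.4, 0.6]
width: 0.006
```

>>> send_rows:
  claw: [1, 1, 1, 1, 1]
  delta_pos:
    - [0, 0, 0.008]
    - [0, 0, 0.016]
    - [0, 0, 0.024]
    - [0, 0, 0.03]
    - [0, 0, 0.034]
  dr:
    - [0, 0, 0]
    - [0, 0, 0]
    - [0, 0, 0]
    - [0, 0, 0]
    - [0, 0, 0]

```text
clock: 3.7
position: [0.4278, -0.0068, 0.1128]
ee_rot: [2.233, 2.207, 0.003]
force: [-0.3, -0.0, 6.5]
width: 0.002
```

>>> send_rows:
  claw: [1, 1, 1, 1, 1]
  delta_pos:
    - [0, 0, 0.004]
    - [0, 0, 0.008]
    - [0, 0, 0.01]
    - [0, 0, 0.012]
    - [0, 0, 0.012]
  dr:
    - [0, 0, 0]
    - [0, 0, 0]
    - [0, 0, 0]
    - [0, 0, 0]
    - [0, 0, 0]

```text
clock: 4.2
position: [0.428, -0.0067, 0.1101]
ee_rot: [2.233, 2.207, 0.003]
force: [-0.7, -0.0, 10.1]
width: 0.007
```

>>> send_rows:
  claw: [1, 1, 1, 1, 1]
  delta_pos:
    - [0, 0, 0.003]
    - [0, 0, 0.006]
    - [0, 0, 0.006]
    - [0, 0, 0.006]
    - [0, 0, 0.006]
  dr:
    - [0, 0, 0]
    - [0, 0, 0]
    - [0, 0, 0]
    - [0, 0, 0]
    - [0, 0, 0]

```text
clock: 4.7
position: [0.4283, -0.0067, 0.1096]
ee_rot: [2.232, 2.206, 0.003]
force: [-5.1, 0.2, 28.1]
width: 0.008
```

>>> send_rows:
  claw: [1, 1, 1, 1, 1]
  delta_pos:
    - [0, 0, -0.05]
    - [0, 0, -0.15]
    - [0, 0, -0.3]
    - [0, 0, -0.4]
    - [0, 0, -0.4]
  dr:
    - [0, 0, 0]
    - [0, 0, 0]
    - [0, 0, 0]
    - [0, 0, 0]
    - [0, 0, 0]

```text
clock: 5.2
position: [0.4287, -0.0067, 0.2107]
ee_rot: [2.232, 2.205, 0.006]
force: [0.9, -0.6, 1.2]
width: 0.005
```

```bash
python3 - <<'E'
from h import *
redheads("wrist","w2")
plan(.665,-.0115,.21,0)
E
```

```text
wrist red [315. 241.] 3544 ztop 0.1093 ctr [ 0.4266 -0.0041  0.1082] [0.044 0.044 0.006]
wrist red [620. 237.] 2176 ztop 0.084 ctr [ 0.6572 -0.0125  0.083 ] [0.03  0.044 0.006]
t 5.25 pos [ 0.4277 -0.007   0.209 ] ydir -0.7 j [ 0.44  0.19 -0.62  2.01  0.13  0.98 -0.26] F [-0.5  0.2 -0.6] w 0.005
  delta_pos [-0.006  0.949 -0.001] dr [ 0.002  0.    -0.006]
```

B is down (top at 0.109). On to A.

>>> send_rows:
  claw: [1, 1, 1, 1, 1]
  delta_pos:
    - [0, 0.19, 0]
    - [0, 0.38, 0]
    - [0, 0.57, 0]
    - [0, 0.76, 0]
    - [-0.006, 0.949, 0]
  dr:
    - [0, 0, 0]
    - [0, 0, 0]
    - [0, 0, 0]
    - [0, 0, 0]
    - [0, 0, -0.006]

```text
clock: 5.75
position: [0.665, -0.0114, 0.2056]
ee_rot: [-2.22, -2.221, 0.003]
force: [0.9, -0.1, 0.3]
width: 0.009
```

```bash
python3 - <<'E'
from h import *
redheads("wrist","w3")
plan(.665,-.0115,.1,0)
E
```

```text
wrist red [324. 237.] 2689 ztop 0.0844 ctr [ 0.6682 -0.0117  0.0833] [0.04  0.044 0.006]
wrist red [  5. 237.] 435 ztop 0.0993 ctr [ 0.446  -0.0079  0.0993] [0.009 0.029 0.008]
t 5.8 pos [ 0.6712 -0.0123  0.2041] ydir -0.0 j [ 0.27  0.59 -0.53  1.44  0.31  1.19 -0.31] F [ 6.9 -1.   0.5] w 0.003
  delta_pos [ 0.003 -0.025  0.416] dr [ 0. -0. -0.]
```

>>> send_rows:
  claw: [1, 1, 1, 1, 1]
  delta_pos:
    - [0, 0, 0.15]
    - [0, 0, 0.3]
    - [0, 0, 0.43]
    - [0, 0, 0.46]
    - [0, 0, 0.48]
  dr:
    - [0, 0, 0]
    - [0, 0, 0]
    - [0, 0, 0]
    - [0, 0, 0]
    - [0, 0, 0]

```text
clock: 6.3
position: [0.663, -0.0113, 0.0862]
ee_rot: [-2.22, -2.221, 0.003]
force: [-0.2, 0.1, 0.1]
width: 0.006
```

>>> send_rows:
  claw: [1, 1, 1, 1, 1]
  delta_pos:
    - [0, 0, 0.006]
    - [0, 0, 0.012]
    - [0, 0, 0.018]
    - [0, 0, 0.02]
    - [0, 0, 0.02]
  dr:
    - [0, 0, 0]
    - [0, 0, 0]
    - [0, 0, 0]
    - [0, 0, 0]
    - [0, 0, 0]

```text
clock: 6.8
position: [0.6649, -0.0113, 0.0843]
ee_rot: [2.22, 2.22, 0.003]
force: [-1.2, 0.3, 4.5]
width: 0.007
```

>>> send_rows:
  claw: [1, 1, 1, 1, 1]
  delta_pos:
    - [0, 0, 0.01]
    - [0, 0, 0.02]
    - [0, 0, 0.028]
    - [0, 0, 0.034]
    - [0, 0, 0.036]
  dr:
    - [0, 0, 0]
    - [0, 0, 0]
    - [0, 0, 0]
    - [0, 0, 0]
    - [0, 0, 0]

```text
clock: 7.3
position: [0.6651, -0.0113, 0.0754]
ee_rot: [2.22, 2.219, 0.004]
force: [-0.4, -0.2, 8.0]
width: 0.006
```

>>> send_rows:
  claw: [1, 1, 1, 1, 1]
  delta_pos:
    - [0, 0, 0.002]
    - [0, 0, 0.004]
    - [0, 0, 0.006]
    - [0, 0, 0.006]
    - [0, 0, 0.006]
  dr:
    - [0, 0, 0]
    - [0, 0, 0]
    - [0, 0, 0]
    - [0, 0, 0]
    - [0, 0, 0]

```text
clock: 7.8
position: [0.6653, -0.0113, 0.0751]
ee_rot: [2.219, 2.219, 0.004]
force: [-3.3, 0.4, 15.6]
width: 0.005
```

>>> send_rows:
  claw: [1, 1, 1, 1, 1]
  delta_pos:
    - [0, 0, -0.15]
    - [0, 0, -0.35]
    - [0, 0, -0.55]
    - [0, 0, -0.75]
    - [0, 0, -0.85]
  dr:
    - [0, 0, 0]
    - [0, 0, 0]
    - [0, 0, 0]
    - [0, 0, 0]
    - [0, 0, 0]

```text
clock: 8.3
position: [0.6652, -0.0108, 0.2908]
ee_rot: [2.218, 2.218, 0.009]
force: [0.4, -0.0, -0.4]
width: 0.005
```

```bash
python3 - <<'E'
from h import *
g=grab("top");cv2.imwrite("pics/t4.png",g[1]);redheads("top",g=g);redheads("wrist","w4")
plan(.5,.2,.3,0)
E
```

```text
top red [352. 184.] 168 ztop 0.0767 ctr [ 0.656  -0.0102  0.0767] [0.028 0.04  0.008]
top red [350. 280.] 257 ztop 0.1114 ctr [ 0.4246 -0.0034  0.1113] [0.04  0.042 0.008]
wrist red [ 44. 211.] 2373 ztop 0.1094 ctr [ 0.4274 -0.0039  0.1085] [0.045 0.044 0.006]
wrist red [316. 210.] 1741 ztop 0.0744 ctr [ 0.6664 -0.0116  0.0734] [0.044 0.043 0.006]
t 8.4 pos [ 0.6658 -0.0107  0.2905] ydir -0.0 j [ 0.27  0.52 -0.55  1.34  0.27  1.35 -0.28] F [ 0.2 -0.6 -0.2] w 0.005
  delta_pos [ 0.843 -0.663 -0.044] dr [ 0.005 -0.    -0.   ]
```

Both stops are down (tops at 0.109 and 0.074). Next I'll look at the jars.

>>> send_rows:
  claw: [1, 1, 1, -1, -1]
  delta_pos:
    - [0.15, -0.12, -0.03]
    - [0.3, -0.24, -0.06]
    - [0.45, -0.36, -0.09]
    - [0.6, -0.48, -0.12]
    - [0.75, -0.6, -0.15]
  dr:
    - [0, 0, 0]
    - [0, 0, 0]
    - [0, 0, 0]
    - [0, 0, 0]
    - [0, 0, 0]

```text
clock: 8.9
position: [0.5121, 0.1771, 0.3219]
ee_rot: [2.222, 2.221, -0.001]
force: [0.5, 0.6, 0.3]
width: 0.132
```

>>> send_rows:
  claw: [-1, -1, -1, -1, -1]
  delta_pos:
    - [0.15, -0.06, 0]
    - [0.3, -0.06, 0]
    - [0.3, -0.06, 0]
    - [0.3, -0.06, 0]
    - [0.3, -0.06, 0]
  dr:
    - [0, 0, 0]
    - [0, 0, 0]
    - [0, 0, 0]
    - [0, 0, 0]
    - [0, 0, 0]

```text
clock: 9.4
position: [0.4991, 0.2498, 0.3215]
ee_rot: [2.223, 2.22, -0.002]
force: [0.1, -0.2, 0.7]
width: 0.564
```

```bash
cat >> h.py <<'E'
def knobs(n="wrist",name=None,ylo=-.5,g=None,zmin=.1):
    c,p,d=g or grab(n)
    if name: cv2.imwrite(f"pics/{name}.png",p)
    X=cloud(c,d);Z=X[...,2]
    hsv=cv2.cvtColor(p,cv2.COLOR_BGR2HSV);h,S,V=[hsv[...,i].astype(int) for i in range(3)]
    for lo,hi,nm in ((.141,.156,'sq'),(.157,.172,'tall')):
        m=(abs(Z-(lo+hi)/2)<.0075)&(X[...,0]>.2)&(X[...,0]<.75)&(X[...,1]>ylo)&(X[...,1]<.6)
        k,l,st,ce=cv2.connectedComponentsWithStats(m.astype(np.uint8))
        for i in range(1,k):
            if st[i,4]>40:
                q=X[l==i];a=np.median(q[:,2]);t=q[abs(q[:,2]-a)<.003]
                print(n,nm,ce[i].round(),st[i,4],"z",a.round(4),((t.max(0)+t.min(0))/2)[:2].round(4),np.ptp(t,0).round(3)[:2],"hsv",np.median(hsv[l==i],0))
E
python3 - <<'E'
from h import *
knobs("wrist","w5");plan(.5,.2,.3,0)
E
```

```text
wrist sq [349. 128.] 902 z 0.1488 [0.5228 0.3237] [0.025 0.025] hsv [ 17. 103. 185.]
wrist sq [246. 161.] 842 z 0.1487 [0.4412 0.2984] [0.025 0.024] hsv [ 17. 103. 202.]
wrist sq [412. 219.] 164 z 0.1481 [0.5784 0.2475] [0.017 0.02 ] hsv [ 17. 103.  85.]
wrist tall [423. 231.] 822 z 0.1636 [0.5817 0.2451] [0.024 0.025] hsv [ 17. 103. 177.]
t 9.45 pos [0.4993 0.2496 0.3216] ydir -0.1 j [-0.07  0.34 -0.67  1.55  0.22  1.33 -0.76] F [-1.1 -1.1 -0.9] w 0.607
  delta_pos [-0.198  0.003  0.086] dr [-0.     0.    -0.001]
```

View pics/w5.png

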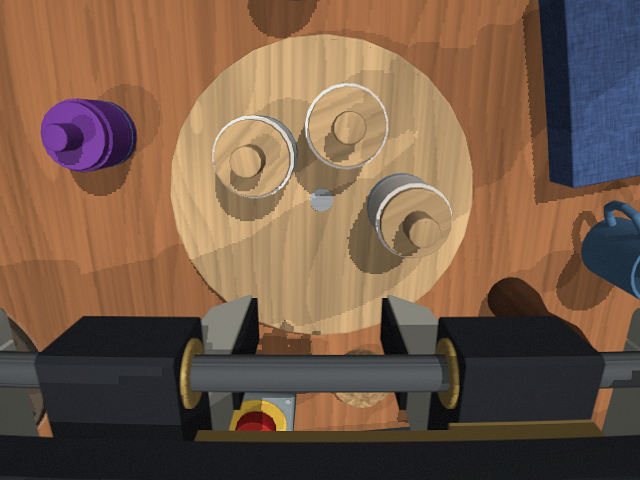

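Wrist view: two squat jar knobs at (246,161) and (349,128), a tall one at (423,231), and the purple decoy outside the turntable. I'll take the tall jar first.

>>> send_rows:
  claw: [0, 0, 0, 0, 0]
  delta_pos:
    - [-0.009, 0.16, 0.1]
    - [-0.018, 0.33, 0.2]
    - [-0.018, 0.33, 0.35]
    - [-0.018, 0.33, 0.5]
    - [-0.018, 0.33, 0.5]
  dr:
    - [0, 0, 0]
    - [0, 0, 0]
    - [0, 0, 0]
    - [0, 0, 0]
    - [0, 0, 0]

```text
clock: 9.95
position: [0.5794, 0.2429, 0.1916]
ee_rot: [-2.222, -2.217, 0.014]
force: [-0.4, -0.4, -0.4]
width: 0.5
```

```bash
python3 - <<'E'
from h import *
knobs("wrist","w6");plan(.5817,.2451,.139,0)
E
```

```text
wrist sq [199. 118.] 2485 z 0.1488 [0.5232 0.3239] [0.025 0.025] hsv [ 17. 103. 198.]
wrist sq [ 44. 174.] 2291 z 0.1487 [0.4417 0.2984] [0.027 0.025] hsv [ 17. 103. 190.]
wrist sq [325. 260.] 433 z 0.149 [0.5824 0.2519] [0.026 0.012] hsv [ 17. 103. 114.]
wrist tall [325. 287.] 2141 z 0.1637 [0.5824 0.2449] [0.025 0.025] hsv [ 17. 103. 176.]
t 10.0 pos [0.5805 0.2443 0.195 ] ydir -0.1 j [-0.09  0.55 -0.61  1.56  0.33  1.15 -0.77] F [ 0.3 -0.1  0.7] w 0.501
  delta_pos [0.004 0.006 0.224] dr [-0.002  0.001 -0.001]
```

>>> send_rows:
  claw: [0, 0, 0, 1, 1]
  delta_pos:
    - [0.004, 0.006, 0.11]
    - [0.004, 0.006, 0.222]
    - [0.004, 0.006, 0.222]
    - [0.004, 0.006, 0.222]
    - [0.004, 0.006, 0.222]
  dr:
    - [0, 0, 0]
    - [0, 0, 0]
    - [0, 0, 0]
    - [0, 0, 0]
    - [0, 0, 0]
  force: 30

```text
clock: 10.5
position: [0.584, 0.2483, 0.1443]
ee_rot: [2.221, 2.22, 0.005]
force: [0.6, -0.4, 0.1]
width: 0.372
```

>>> send_rows:
  claw: [1, 1, 1, 1, 1]
  delta_pos:
    - [0, 0, 0]
    - [0, 0, 0]
    - [0, 0, 0]
    - [0, 0, 0]
    - [0, 0, 0]
  dr:
    - [0, 0, 0]
    - [0, 0, 0]
    - [0, 0, 0]
    - [0, 0, 0]
    - [0, 0, 0]

```text
clock: 11.0
position: [0.5831, 0.2483, 0.1434]
ee_rot: [2.221, 2.221, 0.003]
force: [-2.8, 0.2, 8.3]
width: 0.279
```

>>> send_rows:
  claw: [1, 1, 1, 1, 1]
  delta_pos:
    - [0, 0, -0.04]
    - [0, 0, -0.08]
    - [0, 0, -0.16]
    - [0, 0, -0.24]
    - [0, 0, -0.3]
  dr:
    - [0, 0, 0]
    - [0, 0, 0]
    - [0, 0, 0]
    - [0, 0, 0]
    - [0, 0, 0]

```text
clock: 11.5
position: [0.5831, 0.2479, 0.2186]
ee_rot: [2.221, 2.221, 0.002]
force: [0.6, -0.2, -2.7]
width: 0.277
```

```bash
python3 - <<'E'
from h import *
plan(.595,-.325,.3,0)
c,p,d=grab("scene");cv2.imwrite("pics/s7.png",p)
c,p,d=grab("wrist");cv2.imwrite("pics/w7.png",p)
E
```

```text
t 11.5 pos [0.5831 0.2479 0.2186] ydir -0.0 j [-0.09  0.53 -0.62  1.52  0.32  1.19 -0.76] F [ 0.6 -0.2 -2.7] w 0.277
  delta_pos [-2.291  0.048 -0.327] dr [ 0.001 -0.    -0.   ]
```

View pics/s7.png

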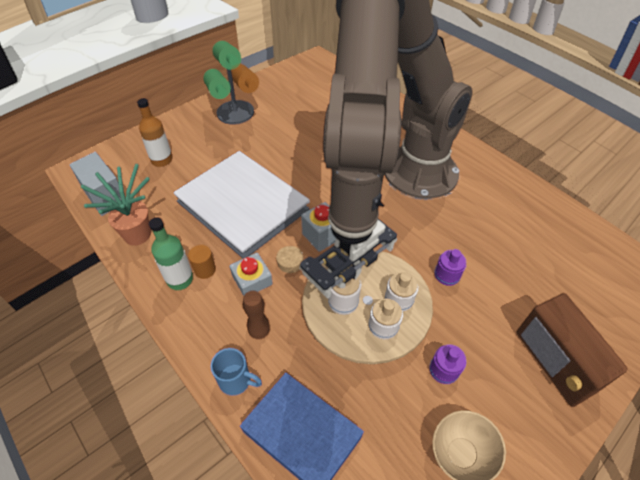

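View pics/w7.png

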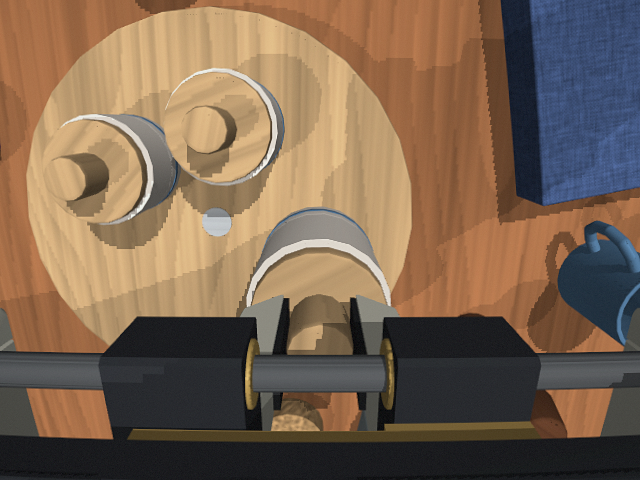

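The tall jar is lifted, held by its knob. I'll raise it and carry it to the lift.

>>> send_rows:
  claw: [1, 1, 1, 1, 1]
  delta_pos:
    - [0, 0, -0.12]
    - [-0.05, 0, -0.24]
    - [-0.16, 0.01, -0.32]
    - [-0.3, 0.02, -0.32]
    - [-0.46, 0.03, -0.32]
  dr:
    - [0, 0, 0]
    - [0, 0, 0]
    - [0, 0, 0]
    - [0, 0, 0]
    - [0, 0, 0]

```text
clock: 12.1
position: [0.5901, 0.1325, 0.2965]
ee_rot: [2.219, 2.224, 0.001]
force: [1.0, -0.4, -4.1]
width: 0.275
```

>>> send_rows:
  claw: [1, 1, 1, 1, 1]
  delta_pos:
    - [-0.16, 0.01, 0]
    - [-0.32, 0.01, 0]
    - [-0.48, 0.01, 0]
    - [-0.64, 0.02, 0]
    - [-0.8, 0.02, 0]
  dr:
    - [0, 0, 0]
    - [0, 0, 0]
    - [0, 0, 0]
    - [0, 0, 0]
    - [0, 0, 0]

```text
clock: 12.6
position: [0.5949, -0.0692, 0.2956]
ee_rot: [-2.221, -2.221, 0.001]
force: [1.0, -0.1, -2.4]
width: 0.278
```

```bash
python3 - <<'E'
from h import *
plan(.595,-.325,.3,0)
E
```

```text
t 12.6 pos [ 0.5949 -0.0692  0.2956] ydir -0.0 j [ 0.43  0.41 -0.58  1.5   0.23  1.3  -0.18] F [ 1.  -0.1 -2.4] w 0.278
  delta_pos [-1.023e+00  1.000e-03 -1.700e-02] dr [-0.  0. -0.]
```

>>> send_rows:
  claw: [1, 1, 1, 1, 1]
  delta_pos:
    - [-0.19, 0, 0]
    - [-0.38, 0, 0]
    - [-0.57, 0, 0]
    - [-0.76, 0, 0]
    - [-0.93, 0, 0]
  dr:
    - [0, 0, 0]
    - [0, 0, 0]
    - [0, 0, 0]
    - [0, 0, 0]
    - [0, 0, 0]

```text
clock: 13.1
position: [0.5943, -0.3028, 0.2954]
ee_rot: [-2.222, -2.219, 0.002]
force: [1.2, -0.4, -0.8]
width: 0.274
```

>>> send_rows:
  claw: [1, 1, 1, 1, 1]
  delta_pos:
    - [-0.03, 0, 0.05]
    - [-0.06, 0, 0.15]
    - [-0.06, 0, 0.25]
    - [-0.06, 0, 0.35]
    - [-0.06, 0, 0.45]
  dr:
    - [0, 0, 0]
    - [0, 0, 0]
    - [0, 0, 0]
    - [0, 0, 0]
    - [0, 0, 0]

```text
clock: 13.6
position: [0.5947, -0.3146, 0.1819]
ee_rot: [-2.221, -2.22, 0.001]
force: [-0.6, 0.2, -2.8]
width: 0.269
```

```bash
python3 - <<'E'
from h import *
plan(.595,-.325,.145,0)
c,p,d=grab("wrist");cv2.imwrite("pics/w8.png",p)
E
```

```text
t 13.6 pos [ 0.5947 -0.3146  0.1819] ydir -0.0 j [ 0.71  0.6  -0.49  1.47  0.3   1.15  0.17] F [-0.6  0.2 -2.8] w 0.269
  delta_pos [-0.042  0.001  0.148] dr [-0.001 -0.    -0.   ]
```

View pics/w8.png

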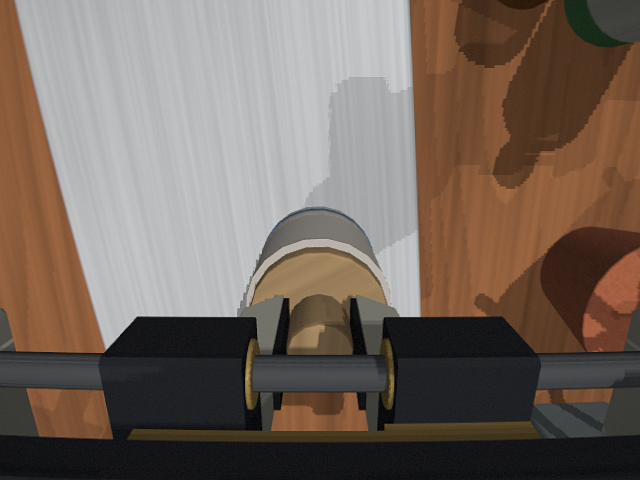

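>>> send_rows:
  claw: [1, 1, 1, 1, 1]
  delta_pos:
    - [0, 0, 0.06]
    - [0, 0, 0.11]
    - [0, 0, 0.14]
    - [0, 0, 0.15]
    - [0, 0, 0.16]
  dr:
    - [0, 0, 0]
    - [0, 0, 0]
    - [0, 0, 0]
    - [0, 0, 0]
    - [0, 0, 0]

```text
clock: 14.15
position: [0.5956, -0.315, 0.1444]
ee_rot: [2.221, 2.221, 0.0]
force: [-0.5, -0.4, -1.1]
width: 0.271
```

>>> send_rows:
  claw: [1, 1, 1, 1, 1]
  delta_pos:
    - [0, 0, 0]
    - [0, 0, 0.004]
    - [0, 0, 0.008]
    - [0, 0, 0.008]
    - [0, 0, 0.008]
  dr:
    - [0, 0, 0]
    - [0, 0, 0]
    - [0, 0, 0]
    - [0, 0, 0]
    - [0, 0, 0]

```text
clock: 14.65
position: [0.5953, -0.315, 0.1421]
ee_rot: [2.221, 2.221, -0.0]
force: [0.2, 0.2, -3.0]
width: 0.274
```

>>> send_rows:
  claw: [1, 1, 1, 1, 1]
  delta_pos:
    - [0, 0, 0.004]
    - [0, 0, 0.008]
    - [0, 0, 0.011]
    - [0, 0, 0.014]
    - [0, 0, 0.014]
  dr:
    - [0, 0, 0]
    - [0, 0, 0]
    - [0, 0, 0]
    - [0, 0, 0]
    - [0, 0, 0]

```text
clock: 15.15
position: [0.5953, -0.315, 0.1386]
ee_rot: [2.222, 2.221, -0.0]
force: [-0.5, 0.7, -0.6]
width: 0.268
```

Contact (the weight has come off). I'll open halfway and rise.

>>> send_rows:
  claw: [0, 0, 0, 0, 0]
  delta_pos:
    - [0, 0, 0.002]
    - [0, 0, 0.002]
    - [0, 0, 0.002]
    - [0, 0, 0.002]
    - [0, 0, 0.002]
  dr:
    - [0, 0, 0]
    - [0, 0, 0]
    - [0, 0, 0]
    - [0, 0, 0]
    - [0, 0, 0]

```text
clock: 15.65
position: [0.5953, -0.3149, 0.1381]
ee_rot: [2.221, 2.221, 0.0]
force: [0.3, -0.2, 0.6]
width: 0.498
```

>>> send_rows:
  claw: [0, 0, 0, 0, 0]
  delta_pos:
    - [0, 0, -0.08]
    - [0, 0, -0.2]
    - [0, 0, -0.4]
    - [0, 0, -0.55]
    - [0, 0, -0.65]
  dr:
    - [0, 0, 0]
    - [0, 0, 0]
    - [0, 0, 0]
    - [0, 0, 0]
    - [0, 0, 0]

```text
clock: 16.15
position: [0.5961, -0.3149, 0.3042]
ee_rot: [2.219, 2.219, 0.003]
force: [0.1, -0.1, -0.7]
width: 0.501
```

```bash
python3 - <<'E'
from h import *
knobs("wrist","w9");knobs("top")
plan(.441,.298,.3,0)
E
```

```text
wrist sq [316. 219.] 137 z 0.1488 [ 0.5945 -0.3108] [0.025 0.01 ] hsv [ 17. 104. 104.]
wrist tall [316. 235.] 803 z 0.1587 [ 0.5941 -0.3182] [0.025 0.025] hsv [ 17. 104. 182.]
top sq [296. 142.] 246 z 0.1511 [0.7322 0.1187] [0.035 0.039] hsv [ 10. 159.  83.]
top sq [200. 234.] 115 z 0.1497 [0.5198 0.3238] [0.025 0.025] hsv [ 16. 112. 180.]
top sq [210. 271.] 115 z 0.1494 [0.4384 0.2984] [0.024 0.025] hsv [ 16. 112. 181.]
top tall [494. 201.] 82 z 0.1598 [ 0.5912 -0.3159] [0.025 0.022] hsv [ 16. 112. 180.]
t 16.25 pos [ 0.5971 -0.3151  0.3053] ydir -0.0 j [ 0.71  0.52 -0.51  1.29  0.25  1.39  0.21] F [-0.5  0.5 -0.1] w 0.502
  delta_pos [ 2.452 -0.625  0.01 ] dr [ 0.003  0.001 -0.   ]
```

View pics/w9.png

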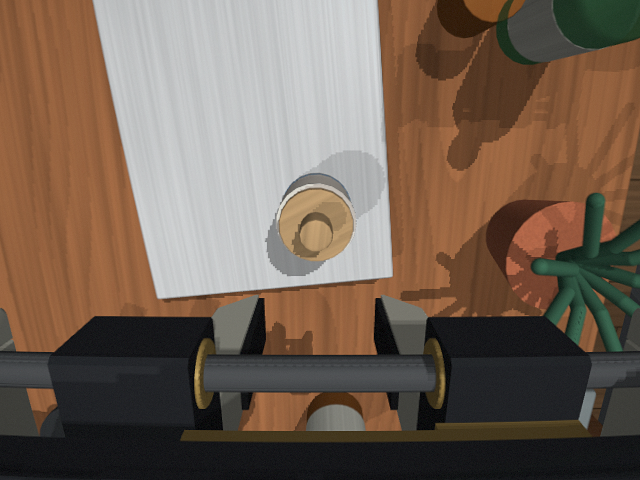

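The tall jar is standing on the lift at (.594,-.318). Next, squat jar 1.

>>> send_rows:
  claw: [0, 0, 0, 0, 0]
  delta_pos:
    - [0.19, -0.04, 0]
    - [0.38, -0.09, 0]
    - [0.57, -0.13, 0]
    - [0.76, -0.18, 0]
    - [0.95, -0.23, 0]
  dr:
    - [0, 0, 0]
    - [0, 0, 0]
    - [0, 0, 0]
    - [0, 0, 0]
    - [0, 0, 0]

```text
clock: 16.75
position: [0.5366, -0.0757, 0.2997]
ee_rot: [-2.221, -2.221, 0.001]
force: [-0.2, 0.8, 1.1]
width: 0.502
```

>>> send_rows:
  claw: [0, 0, 0, 0, 0]
  delta_pos:
    - [0.19, -0.04, 0]
    - [0.38, -0.09, 0]
    - [0.57, -0.13, 0]
    - [0.76, -0.18, 0]
    - [0.95, -0.23, 0]
  dr:
    - [0, 0, 0]
    - [0, 0, 0]
    - [0, 0, 0]
    - [0, 0, 0]
    - [0, 0, 0]

```text
clock: 17.25
position: [0.4792, 0.1616, 0.2999]
ee_rot: [2.222, 2.221, -0.001]
force: [1.4, 0.7, 0.0]
width: 0.499
```

>>> send_rows:
  claw: [0, 0, 0, 0, 0]
  delta_pos:
    - [0.19, -0.06, 0.1]
    - [0.38, -0.12, 0.2]
    - [0.54, -0.16, 0.3]
    - [0.54, -0.16, 0.35]
    - [0.54, -0.16, 0.35]
  dr:
    - [0, 0, 0]
    - [0, 0, 0]
    - [0, 0, 0]
    - [0, 0, 0]
    - [0, 0, 0]

```text
clock: 17.75
position: [0.4378, 0.2958, 0.2103]
ee_rot: [-2.216, -2.225, 0.007]
force: [0.2, 0.3, -0.2]
width: 0.503
```

```bash
python3 - <<'E'
from h import *
knobs("wrist","w10")
plan(.441,.298,.126,0)
E
```

```text
wrist sq [473. 219.] 1768 z 0.1486 [0.5225 0.3241] [0.025 0.025] hsv [ 17. 103. 174.]
wrist sq [325. 262.] 1621 z 0.1487 [0.4414 0.2989] [0.025 0.025] hsv [ 17. 103. 191.]
t 17.8 pos [0.4393 0.2947 0.2117] ydir 0.1 j [-0.13  0.39 -0.74  1.78  0.3   1.09 -0.98] F [ 0.6 -0.6  0.6] w 0.498
  delta_pos [0.014 0.008 0.343] dr [-0.001  0.001  0.001]
```

>>> send_rows:
  claw: [0, 0, 0, 0, 0]
  delta_pos:
    - [0.01, 0.006, 0.1]
    - [0.012, 0.008, 0.2]
    - [0.012, 0.008, 0.28]
    - [0.012, 0.008, 0.34]
    - [0.012, 0.008, 0.34]
  dr:
    - [0, 0, 0]
    - [0, 0, 0]
    - [0, 0, 0]
    - [0, 0, 0]
    - [0, 0, 0]

```text
clock: 18.3
position: [0.4428, 0.2956, 0.1271]
ee_rot: [2.224, 2.218, -0.004]
force: [0.3, -0.3, 0.1]
width: 0.501
```

>>> send_rows:
  claw: [1, 1, 1, 1, 1]
  delta_pos:
    - [0, 0, 0]
    - [0, 0, 0]
    - [0, 0, 0]
    - [0, 0, 0]
    - [0, 0, 0]
  dr:
    - [0, 0, 0]
    - [0, 0, 0]
    - [0, 0, 0]
    - [0, 0, 0]
    - [0, 0, 0]

```text
clock: 18.8
position: [0.4422, 0.2985, 0.1288]
ee_rot: [2.221, 2.222, 0.001]
force: [-2.8, -1.1, 6.5]
width: 0.275
```

>>> send_rows:
  claw: [1, 1, 1, 1, 1]
  delta_pos:
    - [0, 0, -0.06]
    - [0, 0, -0.18]
    - [0, 0, -0.32]
    - [-0.05, 0, -0.48]
    - [-0.12, 0.01, -0.6]
  dr:
    - [0, 0, 0]
    - [0, 0, 0]
    - [0, 0, 0]
    - [0, 0, 0]
    - [0, 0, 0]

```text
clock: 19.3
position: [0.4443, 0.269, 0.2802]
ee_rot: [-2.219, -2.224, -0.003]
force: [0.9, 0.7, -4.3]
width: 0.274
```

>>> send_rows:
  claw: [1, 1, 1, 1, 1]
  delta_pos:
    - [-0.16, 0.01, -0.08]
    - [-0.34, 0.02, -0.08]
    - [-0.52, 0.03, -0.08]
    - [-0.7, 0.04, -0.08]
    - [-0.88, 0.06, -0.08]
  dr:
    - [0, 0, 0]
    - [0, 0, 0]
    - [0, 0, 0]
    - [0, 0, 0]
    - [0, 0, 0]

```text
clock: 19.8
position: [0.4591, 0.0462, 0.298]
ee_rot: [2.221, 2.221, -0.001]
force: [1.1, 0.1, -3.4]
width: 0.275
```

```bash
python3 - <<'E'
from h import *
plan(.486,-.33,.29,0)
E
```

```text
t 19.8 pos [0.4591 0.0462 0.298 ] ydir 0.0 j [ 0.38  0.17 -0.68  1.8   0.12  1.21 -0.34] F [ 1.1  0.1 -3.4] w 0.275
  delta_pos [-1.505  0.107  0.033] dr [0. 0. 0.]
```

>>> send_rows:
  claw: [1, 1, 1, 1, 1]
  delta_pos:
    - [-0.18, 0.01, 0]
    - [-0.36, 0.03, 0]
    - [-0.54, 0.04, 0]
    - [-0.72, 0.05, 0]
    - [-0.9, 0.06, 0]
  dr:
    - [0, 0, 0]
    - [0, 0, 0]
    - [0, 0, 0]
    - [0, 0, 0]
    - [0, 0, 0]

```text
clock: 20.3
position: [0.4742, -0.1788, 0.2979]
ee_rot: [2.221, 2.221, -0.001]
force: [2.0, -0.5, -4.3]
width: 0.274
```

>>> send_rows:
  claw: [1, 1, 1, 1, 1]
  delta_pos:
    - [-0.18, 0.01, 0]
    - [-0.36, 0.03, 0.05]
    - [-0.5, 0.04, 0.15]
    - [-0.58, 0.04, 0.28]
    - [-0.58, 0.04, 0.4]
  dr:
    - [0, 0, 0]
    - [0, 0, 0]
    - [0, 0, 0]
    - [0, 0, 0]
    - [0, 0, 0]

```text
clock: 20.8
position: [0.4833, -0.3262, 0.196]
ee_rot: [2.227, 2.215, -0.003]
force: [0.2, -0.5, -3.4]
width: 0.277
```

```bash
python3 - <<'E'
from h import *
plan(.486,-.33,.128,0)
c,p,d=grab("wrist");cv2.imwrite("pics/w11.png",p)
E
```

```text
t 20.8 pos [ 0.4833 -0.3262  0.196 ] ydir -0.3 j [ 0.81  0.43 -0.43  1.69  0.21  1.06  0.31] F [ 0.2 -0.5 -3.4] w 0.277
  delta_pos [-0.015  0.011  0.272] dr [-0.001  0.001 -0.003]
```

View pics/w11.png

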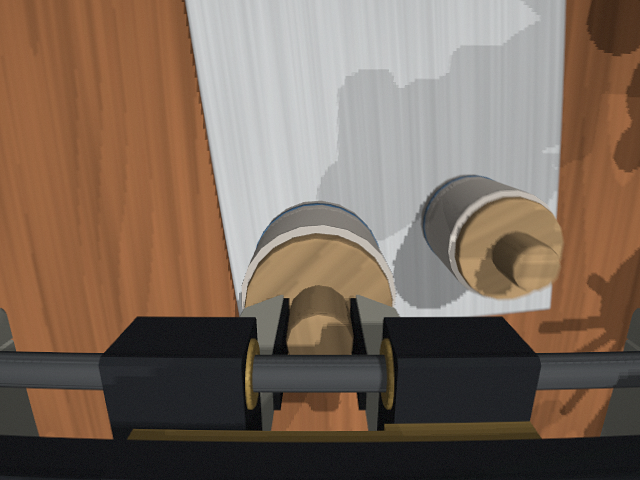

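>>> send_rows:
  claw: [1, 1, 1, 1, 1]
  delta_pos:
    - [0, 0, 0.1]
    - [0, 0, 0.18]
    - [0, 0, 0.23]
    - [0, 0, 0.25]
    - [0, 0, 0.26]
  dr:
    - [0, 0, 0]
    - [0, 0, 0]
    - [0, 0, 0]
    - [0, 0, 0]
    - [0, 0, 0]

```text
clock: 21.35
position: [0.485, -0.3218, 0.1333]
ee_rot: [2.221, 2.222, 0.0]
force: [-0.5, -0.6, -3.4]
width: 0.278
```

>>> send_rows:
  claw: [1, 1, 1, 1, 1]
  delta_pos:
    - [0, 0, 0]
    - [0, 0, 0.004]
    - [0, 0, 0.008]
    - [0, 0, 0.012]
    - [0, 0, 0.012]
  dr:
    - [0, 0, 0]
    - [0, 0, 0]
    - [0, 0, 0]
    - [0, 0, 0]
    - [0, 0, 0]

```text
clock: 21.85
position: [0.4847, -0.3219, 0.13]
ee_rot: [2.221, 2.221, -0.0]
force: [0.5, 0.1, -3.3]
width: 0.272
```

>>> send_rows:
  claw: [1, 1, 1, 1, 1]
  delta_pos:
    - [0, 0, 0.006]
    - [0, 0, 0.012]
    - [0, 0, 0.018]
    - [0, 0, 0.024]
    - [0, 0, 0.024]
  dr:
    - [0, 0, 0]
    - [0, 0, 0]
    - [0, 0, 0]
    - [0, 0, 0]
    - [0, 0, 0]

```text
clock: 22.35
position: [0.4847, -0.322, 0.124]
ee_rot: [2.222, 2.221, -0.0]
force: [-0.6, 1.0, -2.3]
width: 0.275
```

>>> send_rows:
  claw: [1, 1, 0, 0, 0]
  delta_pos:
    - [0, 0, 0.003]
    - [0, 0, 0.004]
    - [0, 0, 0.004]
    - [0, 0, 0.004]
    - [0, 0, 0.004]
  dr:
    - [0, 0, 0]
    - [0, 0, 0]
    - [0, 0, 0]
    - [0, 0, 0]
    - [0, 0, 0]

```text
clock: 22.85
position: [0.4851, -0.3219, 0.1231]
ee_rot: [2.221, 2.221, 0.001]
force: [0.1, 0.1, -0.2]
width: 0.476
```

>>> send_rows:
  claw: [0, 0, 0, 0, 0]
  delta_pos:
    - [0, 0, 0]
    - [0, 0, -0.12]
    - [0, 0, -0.3]
    - [0, 0, -0.5]
    - [0, 0, -0.68]
  dr:
    - [0, 0, 0]
    - [0, 0, 0]
    - [0, 0, 0]
    - [0, 0, 0]
    - [0, 0, 0]

```text
clock: 23.35
position: [0.4848, -0.3217, 0.2953]
ee_rot: [2.221, 2.221, 0.001]
force: [0.7, -0.4, -0.3]
width: 0.5
```

```bash
python3 - <<'E'
from h import *
knobs("wrist","w12");knobs("top")
plan(.523,.324,.3,0)
E
```

```text
wrist sq [453. 219.] 260 z 0.1488 [ 0.5909 -0.3164] [0.02  0.022] hsv [ 17. 105.  76.]
wrist sq [317. 228.] 816 z 0.1437 [ 0.4836 -0.3212] [0.025 0.025] hsv [ 17. 104. 181.]
wrist tall [467. 229.] 832 z 0.1587 [ 0.5938 -0.3181] [0.025 0.024] hsv [ 17. 104. 179.]
top sq [296. 142.] 257 z 0.1507 [0.7325 0.1189] [0.035 0.039] hsv [ 10. 159.  83.]
top sq [200. 234.] 113 z 0.1496 [0.5198 0.3248] [0.025 0.024] hsv [ 16. 112. 180.]
top sq [497. 253.] 100 z 0.1442 [ 0.4815 -0.3198] [0.025 0.024] hsv [ 16. 112. 180.]
top tall [494. 201.] 88 z 0.1595 [ 0.5923 -0.3163] [0.023 0.022] hsv [ 16. 112. 180.]
t 23.45 pos [ 0.4878 -0.3227  0.2999] ydir 0.0 j [ 0.82  0.35 -0.45  1.54  0.16  1.27  0.35] F [ 0.7  0.1 -0.4] w 0.499
  delta_pos [ 2.587  0.141 -0.013] dr [0.005 0.003 0.   ]
```

Jar 2 is placed. On to the last squat jar.

>>> send_rows:
  claw: [0, 0, 0, 0, 0]
  delta_pos:
    - [0.19, 0.01, 0]
    - [0.38, 0.02, 0]
    - [0.57, 0.03, 0]
    - [0.76, 0.04, 0]
    - [0.95, 0.05, 0]
  dr:
    - [0, 0, 0]
    - [0, 0, 0]
    - [0, 0, 0]
    - [0, 0, 0]
    - [0, 0, 0]

```text
clock: 23.95
position: [0.497, -0.0826, 0.2929]
ee_rot: [2.222, 2.221, -0.0]
force: [2.1, 0.5, 0.3]
width: 0.501
```

>>> send_rows:
  claw: [0, 0, 0, 0, 0]
  delta_pos:
    - [0.19, 0.01, 0]
    - [0.38, 0.02, 0]
    - [0.57, 0.03, 0]
    - [0.76, 0.04, 0]
    - [0.95, 0.05, 0]
  dr:
    - [0, 0, 0]
    - [0, 0, 0]
    - [0, 0, 0]
    - [0, 0, 0]
    - [0, 0, 0]

```text
clock: 24.45
position: [0.5096, 0.1549, 0.2928]
ee_rot: [2.222, 2.221, 0.0]
force: [0.2, 1.2, 0.5]
width: 0.498
```

>>> send_rows:
  claw: [0, 0, 0, 0, 0]
  delta_pos:
    - [0.19, 0.01, 0.1]
    - [0.38, 0.03, 0.2]
    - [0.57, 0.05, 0.3]
    - [0.68, 0.05, 0.34]
    - [0.68, 0.05, 0.34]
  dr:
    - [0, 0, 0]
    - [0, 0, 0]
    - [0, 0, 0]
    - [0, 0, 0]
    - [0, 0, 0]

```text
clock: 24.95
position: [0.5191, 0.3288, 0.205]
ee_rot: [-2.21, -2.226, 0.003]
force: [0.0, 1.2, -0.5]
width: 0.503
```

```bash
python3 - <<'E'
from h import *
knobs("wrist","w13")
plan(.523,.324,.127,0)
E
```

```text
wrist sq [325. 278.] 1665 z 0.1487 [0.5228 0.3245] [0.025 0.025] hsv [ 17. 103. 192.]
t 25.0 pos [0.5204 0.326  0.2061] ydir 0.3 j [-0.21  0.52 -0.66  1.58  0.34  1.15 -0.93] F [ 0.2 -0.4  0. ] w 0.501
  delta_pos [-0.008  0.011  0.316] dr [-0.002 -0.     0.002]
```

>>> send_rows:
  claw: [0, 0, 0, 0, 0]
  delta_pos:
    - [0, 0.006, 0.1]
    - [-0.006, 0.01, 0.2]
    - [-0.006, 0.01, 0.27]
    - [-0.006, 0.01, 0.314]
    - [-0.006, 0.01, 0.314]
  dr:
    - [0, 0, 0]
    - [0, 0, 0]
    - [0, 0, 0]
    - [0, 0, 0]
    - [0, 0, 0]

```text
clock: 25.5
position: [0.5246, 0.3201, 0.1284]
ee_rot: [2.223, 2.22, -0.003]
force: [-0.0, -0.6, 0.3]
width: 0.501
```

>>> send_rows:
  claw: [0, 0, 1, 1, 1]
  delta_pos:
    - [0, 0, 0]
    - [0, 0, 0]
    - [0, 0, 0]
    - [0, 0, 0]
    - [0, 0, 0]
  dr:
    - [0, 0, 0]
    - [0, 0, 0]
    - [0, 0, 0]
    - [0, 0, 0]
    - [0, 0, 0]

```text
clock: 26.0
position: [0.5246, 0.3218, 0.1298]
ee_rot: [-2.221, -2.221, -0.0]
force: [-1.8, -0.2, 1.9]
width: 0.289
```

>>> send_rows:
  claw: [1, 1, 1, 1, 1]
  delta_pos:
    - [0, 0, 0]
    - [0, 0, 0]
    - [0, 0, 0]
    - [0, 0, 0]
    - [0, 0, 0]
  dr:
    - [0, 0, 0]
    - [0, 0, 0]
    - [0, 0, 0]
    - [0, 0, 0]
    - [0, 0, 0]

```text
clock: 26.5
position: [0.5246, 0.3218, 0.1296]
ee_rot: [-2.221, -2.221, -0.0]
force: [-3.5, 0.1, 5.1]
width: 0.275
```

>>> send_rows:
  claw: [1, 1, 1, 1, 1]
  delta_pos:
    - [0, 0, -0.06]
    - [0, 0, -0.18]
    - [0, 0, -0.32]
    - [-0.05, 0, -0.48]
    - [-0.12, 0, -0.6]
  dr:
    - [0, 0, 0]
    - [0, 0, 0]
    - [0, 0, 0]
    - [0, 0, 0]
    - [0, 0, 0]

```text
clock: 27.0
position: [0.5249, 0.2924, 0.2825]
ee_rot: [-2.22, -2.223, -0.004]
force: [0.9, -0.3, -3.3]
width: 0.275
```

>>> send_rows:
  claw: [1, 1, 1, 1, 1]
  delta_pos:
    - [-0.16, 0, -0.08]
    - [-0.34, 0, -0.08]
    - [-0.52, 0, -0.08]
    - [-0.7, 0, -0.08]
    - [-0.88, 0, -0.08]
  dr:
    - [0, 0, 0]
    - [0, 0, 0]
    - [0, 0, 0]
    - [0, 0, 0]
    - [0, 0, 0]

```text
clock: 27.5
position: [0.5246, 0.0694, 0.3002]
ee_rot: [2.221, 2.22, 0.0]
force: [1.1, -1.3, -2.6]
width: 0.275
```

```bash
python3 - <<'E'
from h import *
plan(.526,-.19,.29,0)
E
```

```text
t 27.5 pos [0.5246 0.0694 0.3002] ydir -0.0 j [ 0.28  0.3  -0.66  1.65  0.19  1.26 -0.42] F [ 1.1 -1.3 -2.6] w 0.275
  delta_pos [-1.038  0.006  0.041] dr [ 0.  0. -0.]
```

>>> send_rows:
  claw: [1, 1, 1, 1, 1]
  delta_pos:
    - [-0.18, 0, 0]
    - [-0.36, 0, 0]
    - [-0.54, 0, 0]
    - [-0.72, 0, 0]
    - [-0.9, 0, 0]
  dr:
    - [0, 0, 0]
    - [0, 0, 0]
    - [0, 0, 0]
    - [0, 0, 0]
    - [0, 0, 0]

```text
clock: 28.0
position: [0.5243, -0.1557, 0.3002]
ee_rot: [2.221, 2.22, -0.0]
force: [0.5, 0.3, -2.6]
width: 0.278
```

>>> send_rows:
  claw: [1, 1, 1, 1, 1]
  delta_pos:
    - [-0.08, 0, 0.05]
    - [-0.1, 0, 0.17]
    - [-0.1, 0, 0.3]
    - [-0.1, 0, 0.42]
    - [-0.1, 0, 0.5]
  dr:
    - [0, 0, 0]
    - [0, 0, 0]
    - [0, 0, 0]
    - [0, 0, 0]
    - [0, 0, 0]

```text
clock: 28.5
position: [0.5237, -0.1784, 0.1726]
ee_rot: [-2.22, -2.22, 0.002]
force: [-0.7, -1.0, -2.7]
width: 0.276
```

```bash
python3 - <<'E'
from h import *
plan(.526,-.19,.129,0)
c,p,d=grab("wrist");cv2.imwrite("pics/w14.png",p)
E
```

```text
t 28.5 pos [ 0.5237 -0.1784  0.1726] ydir -0.0 j [ 0.62  0.43 -0.53  1.78  0.25  1.   -0.01] F [-0.7 -1.  -2.7] w 0.276
  delta_pos [-0.047  0.01   0.174] dr [-0.001 -0.    -0.   ]
```

View pics/w14.png

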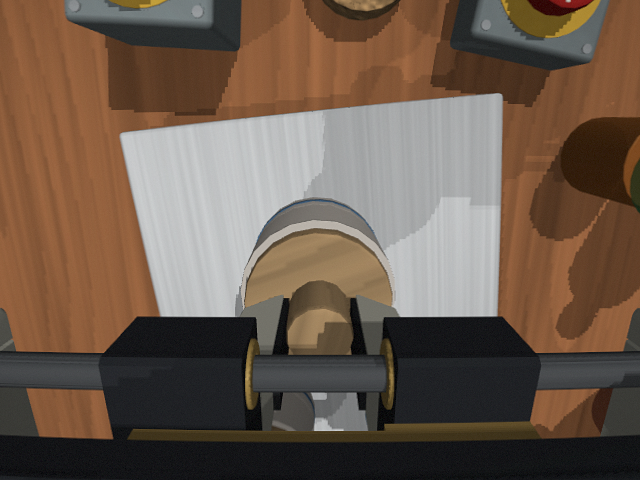

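>>> send_rows:
  claw: [1, 1, 1, 1, 1]
  delta_pos:
    - [-0.01, 0, 0.08]
    - [-0.02, 0, 0.13]
    - [-0.02, 0, 0.15]
    - [-0.02, 0, 0.165]
    - [-0.02, 0, 0.17]
  dr:
    - [0, 0, 0]
    - [0, 0, 0]
    - [0, 0, 0]
    - [0, 0, 0]
    - [0, 0, 0]

```text
clock: 29.05
position: [0.5251, -0.1833, 0.1323]
ee_rot: [2.221, 2.221, 0.0]
force: [-0.4, 0.1, -3.2]
width: 0.274
```

>>> send_rows:
  claw: [1, 1, 1, 1, 1]
  delta_pos:
    - [0, 0, 0]
    - [0, 0, 0.004]
    - [0, 0, 0.008]
    - [0, 0, 0.012]
    - [0, 0, 0.012]
  dr:
    - [0, 0, 0]
    - [0, 0, 0]
    - [0, 0, 0]
    - [0, 0, 0]
    - [0, 0, 0]

```text
clock: 29.55
position: [0.5247, -0.1834, 0.1289]
ee_rot: [-2.221, -2.221, 0.0]
force: [0.1, 0.2, -3.8]
width: 0.278
```

>>> send_rows:
  claw: [1, 1, 1, 1, 1]
  delta_pos:
    - [0, 0, 0.006]
    - [0, 0, 0.01]
    - [0, 0, 0.014]
    - [0, 0, 0.018]
    - [0, 0, 0.018]
  dr:
    - [0, 0, 0]
    - [0, 0, 0]
    - [0, 0, 0]
    - [0, 0, 0]
    - [0, 0, 0]

```text
clock: 30.05
position: [0.5248, -0.1835, 0.1246]
ee_rot: [2.222, 2.221, -0.0]
force: [-1.4, 0.4, -0.9]
width: 0.274
```

>>> send_rows:
  claw: [1, 1, 0, 0, 0]
  delta_pos:
    - [0, 0, 0.003]
    - [0, 0, 0.004]
    - [0, 0, 0.004]
    - [0, 0, 0.004]
    - [0, 0, 0.004]
  dr:
    - [0, 0, 0]
    - [0, 0, 0]
    - [0, 0, 0]
    - [0, 0, 0]
    - [0, 0, 0]

```text
clock: 30.55
position: [0.5251, -0.1834, 0.1236]
ee_rot: [2.221, 2.221, 0.001]
force: [0.5, -0.3, -0.8]
width: 0.477
```

>>> send_rows:
  claw: [0, 0, 0, -1, -1]
  delta_pos:
    - [0, 0, 0]
    - [0, 0, -0.12]
    - [0, 0, -0.3]
    - [0, 0, -0.5]
    - [0, 0, -0.68]
  dr:
    - [0, 0, 0]
    - [0, 0, 0]
    - [0, 0, 0]
    - [0, 0, 0]
    - [0, 0, 0]

```text
clock: 31.05
position: [0.5248, -0.1832, 0.2958]
ee_rot: [2.221, 2.221, 0.001]
force: [0.8, -0.5, -1.1]
width: 0.626
```

```bash
python3 - <<'E'
from h import *
g=grab("top");cv2.imwrite("pics/t15.png",g[1]);knobs("top",g=g);redheads("top",g=g);
plan(.4268,-.004,.25,17)
E
```

```text
top sq [296. 142.] 251 z 0.151 [0.7325 0.1187] [0.035 0.038] hsv [ 10. 156.  91.]
top sq [431. 234.] 102 z 0.1448 [ 0.5209 -0.1786] [0.025 0.024] hsv [ 16. 111. 197.]
top red [352. 182.] 222 ztop 0.0766 ctr [ 0.6622 -0.0114  0.0763] [0.04  0.038 0.007]
top red [349. 280.] 258 ztop 0.1116 ctr [ 0.4245 -0.0023  0.1107] [0.04  0.04  0.006]
t 31.1 pos [ 0.5278 -0.1834  0.3034] ydir 0.0 j [ 0.65  0.32 -0.55  1.59  0.18  1.26  0.07] F [ 3.5 -0.7  6.3] w 0.666
  delta_pos [ 0.718 -0.406  0.207] dr [ 0.005  0.002 -0.148]
```

View pics/t15.png

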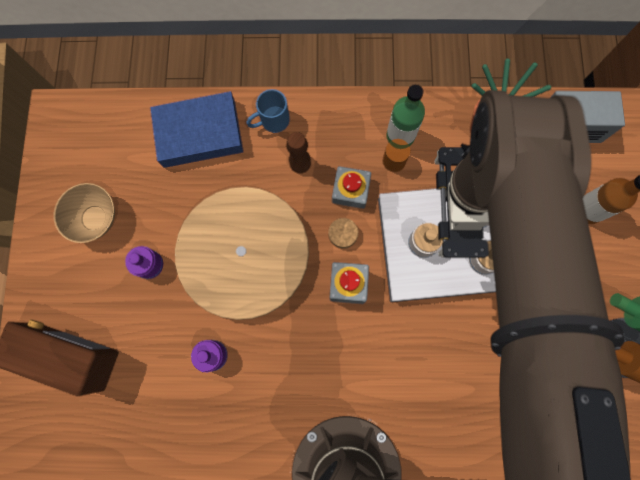

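The turntable is empty and all three jars are on the lift. Now to B to reset it.

>>> send_rows:
  claw: [-1, -1, -1, -1, -1]
  delta_pos:
    - [0.17, -0.1, 0]
    - [0.34, -0.2, 0]
    - [0.51, -0.29, 0]
    - [0.69, -0.39, 0.1]
    - [0.73, -0.405, 0.2]
  dr:
    - [0, 0, -0.03]
    - [0, 0, -0.06]
    - [0, 0, -0.09]
    - [0, 0, -0.12]
    - [0, 0, -0.15]

```text
clock: 31.6
position: [0.4224, 0.0029, 0.2442]
ee_rot: [1.854, 2.532, 0.002]
force: [0.3, -0.2, -0.7]
width: 0.997
```

>>> send_rows:
  claw: [-1, -1, -1, -1, -1]
  delta_pos:
    - [0, 0, 0]
    - [0, 0, 0]
    - [0, 0, 0]
    - [0, 0, 0]
    - [0, 0, 0]
  dr:
    - [0, 0, 0]
    - [0, 0, 0]
    - [0, 0, 0]
    - [0, 0, 0]
    - [0, 0, 0]

```text
clock: 32.1
position: [0.4243, -0.0015, 0.244]
ee_rot: [1.866, 2.526, 0.001]
force: [0.4, 0.1, 0.4]
width: 1.002
```

```bash
python3 - <<'E'
from h import *
redheads("wrist","w16")
plan(.4268,-.004,.14,17)
E
```

```text
wrist red [320. 236.] 2806 ztop 0.1093 ctr [ 0.4264 -0.0039  0.1085] [0.044 0.045 0.006]
wrist red [569. 301.] 1486 ztop 0.074 ctr [ 0.6646 -0.0059  0.0731] [0.044 0.032 0.006]
t 32.15 pos [ 0.4241 -0.0014  0.2438] ydir 17.1 j [ 0.53  0.16 -0.72  1.96  0.12  1.07  0.05] F [-0.6  0.3 -0.4] w 1.001
  delta_pos [-0.013  0.007  0.415] dr [0.    0.    0.001]
```

>>> send_rows:
  claw: [-1, -1, -1, -1, -1]
  delta_pos:
    - [-0.013, 0.007, 0.15]
    - [-0.013, 0.007, 0.3]
    - [-0.013, 0.007, 0.42]
    - [-0.013, 0.007, 0.46]
    - [-0.013, 0.007, 0.48]
  dr:
    - [0, 0, 0]
    - [0, 0, 0]
    - [0, 0, 0]
    - [0, 0, 0]
    - [0, 0, 0]

```text
clock: 32.65
position: [0.4261, -0.0035, 0.1231]
ee_rot: [-1.864, -2.527, 0.001]
force: [0.9, 0.1, -0.2]
width: 1.002
```

>>> send_rows:
  claw: [-1, -1, -1, -1, -1]
  delta_pos:
    - [0, 0, 0.03]
    - [0, 0, 0.06]
    - [0, 0, 0.09]
    - [0, 0, 0.12]
    - [0, 0, 0.12]
  dr:
    - [0, 0, 0]
    - [0, 0, 0]
    - [0, 0, 0]
    - [0, 0, 0]
    - [0, 0, 0]

```text
clock: 33.15
position: [0.4257, -0.0036, 0.0927]
ee_rot: [-1.864, -2.528, 0.001]
force: [0.5, -0.2, -0.0]
width: 1.001
```

```bash
python3 - <<'E'
from h import *
plan(.4265,-.004,.0885,17)
E
```

```text
t 33.15 pos [ 0.4257 -0.0036  0.0927] ydir 17.2 j [ 0.4   0.38 -0.64  2.15  0.34  0.71 -0.17] F [ 0.5 -0.2 -0. ] w 1.001
  delta_pos [-0.003  0.002  0.017] dr [-0.001 -0.     0.002]
```

>>> send_rows:
  claw: [-1, -1, 1, 1, 1]
  delta_pos:
    - [0, 0.002, 0.01]
    - [0, 0.002, 0.016]
    - [0, 0.002, 0.016]
    - [0, 0.002, 0.016]
    - [0, 0.002, 0.016]
  dr:
    - [0, 0, 0]
    - [0, 0, 0]
    - [0, 0, 0]
    - [0, 0, 0]
    - [0, 0, 0]
  force: 25

```text
clock: 33.65
position: [0.4267, -0.0034, 0.0896]
ee_rot: [1.865, 2.528, 0.0]
force: [0.3, 0.1, 1.0]
width: 0.787
```

>>> send_rows:
  claw: [1, 1, 1, 1, 1]
  delta_pos:
    - [0, 0, 0]
    - [0, 0, 0]
    - [0, 0, 0]
    - [0, 0, 0]
    - [0, 0, 0]
  dr:
    - [0, 0, 0]
    - [0, 0, 0]
    - [0, 0, 0]
    - [0, 0, 0]
    - [0, 0, 0]

```text
clock: 34.15
position: [0.4262, -0.0035, 0.0895]
ee_rot: [-1.864, -2.528, 0.001]
force: [-2.4, -0.5, 4.3]
width: 0.493
```

Gripped at 45 mm. Twisting clockwise while rising.

>>> send_rows:
  claw: [1, 1, 1, 1, 1]
  delta_pos:
    - [0, 0, -0.004]
    - [0, 0, -0.008]
    - [0, 0, -0.012]
    - [0, 0, -0.016]
    - [0, 0, -0.02]
  dr:
    - [0, 0, 0.03]
    - [0, 0, 0.06]
    - [0, 0, 0.09]
    - [0, 0, 0.12]
    - [0, 0, 0.15]

```text
clock: 34.65
position: [0.4266, -0.0034, 0.0945]
ee_rot: [2.224, 2.219, -0.0]
force: [-1.3, -0.5, 0.3]
width: 0.495
```

```bash
python3 - <<'E'
from h import *
plan(.4265,-.004,.1,-17);print(readout.observe()['ft_torque'])
E
```

```text
t 34.65 pos [ 0.4266 -0.0034  0.0945] ydir -0.1 j [ 0.35  0.36 -0.57  2.16  0.3   0.7  -0.43] F [-1.3 -0.5  0.3] w 0.495
  delta_pos [-0.002 -0.    -0.022] dr [-0.     0.     0.147]
[-0.17896076  0.04379746  0.07597545]
```

>>> send_rows:
  claw: [1, 1, 1, 1, 1]
  delta_pos:
    - [0, 0, -0.004]
    - [0, 0, -0.008]
    - [0, 0, -0.012]
    - [0, 0, -0.016]
    - [0, 0, -0.02]
  dr:
    - [0, 0, 0.03]
    - [0, 0, 0.06]
    - [0, 0, 0.09]
    - [0, 0, 0.12]
    - [0, 0, 0.15]

```text
clock: 35.15
position: [0.427, -0.0035, 0.0995]
ee_rot: [2.53, 1.861, 0.001]
force: [1.8, -1.4, -0.6]
width: 0.493
```

>>> send_rows:
  claw: [1, 1, 1, 1, 1]
  delta_pos:
    - [0, 0, -0.001]
    - [0, 0, -0.002]
    - [0, 0, -0.002]
    - [0, 0, -0.002]
    - [0, 0, -0.002]
  dr:
    - [0, 0, 0.01]
    - [0, 0, 0.02]
    - [0, 0, 0.025]
    - [0, 0, 0.03]
    - [0, 0, 0.03]

```text
clock: 35.65
position: [0.4271, -0.0031, 0.1]
ee_rot: [2.583, 1.788, 0.001]
force: [5.4, -0.9, -8.7]
width: 0.495
```

```bash
python3 - <<'E'
from h import *
plan(.4265,-.004,.1,-17);print(readout.observe()['ft_torque'])
E
```

```text
t 35.65 pos [ 0.4271 -0.0031  0.1   ] ydir -20.6 j [ 0.28  0.33 -0.49  2.15  0.24  0.7  -0.73] F [ 5.4 -0.9 -8.7] w 0.495
  delta_pos [-0.004 -0.001 -0.   ] dr [ 0.    -0.    -0.031]
[-0.08548719 -1.12108295  0.69405274]
```

The end stop shows in the torque and force. Releasing and rising.

>>> send_rows:
  claw: [-1, -1, -1, -1, -1]
  delta_pos:
    - [0, 0, 0]
    - [0, 0, 0]
    - [0, 0, 0]
    - [0, 0, 0]
    - [0, 0, 0]
  dr:
    - [0, 0, 0]
    - [0, 0, 0]
    - [0, 0, 0]
    - [0, 0, 0]
    - [0, 0, 0]

```text
clock: 36.15
position: [0.4265, -0.0034, 0.1]
ee_rot: [-2.584, -1.787, 0.0]
force: [-1.0, 0.7, -1.3]
width: 0.879
```

>>> send_rows:
  claw: [-1, -1, -1, -1, -1]
  delta_pos:
    - [0, 0, -0.03]
    - [0, 0, -0.1]
    - [0, 0, -0.25]
    - [0, 0, -0.4]
    - [0, 0, -0.6]
  dr:
    - [0, 0, 0]
    - [0, 0, 0]
    - [0, 0, 0]
    - [0, 0, 0]
    - [0, 0, 0]

```text
clock: 36.65
position: [0.4253, -0.0032, 0.251]
ee_rot: [-2.581, -1.787, 0.003]
force: [1.5, -0.5, -1.4]
width: 0.997
```

```bash
python3 - <<'E'
from h import *
redheads("wrist","w17")
plan(.666,-.0115,.25,17)
E
```

```text
wrist red [601. 128.] 2670 ztop 0.0742 ctr [ 0.6661 -0.0121  0.0732] [0.046 0.045 0.006]
wrist red [322. 234.] 2856 ztop 0.1195 ctr [ 0.4269 -0.004   0.1184] [0.045 0.045 0.006]
t 36.7 pos [ 0.4293 -0.0022  0.2592] ydir -20.6 j [ 0.38  0.12 -0.54  1.94  0.07  1.09 -0.55] F [3.5 0.1 6.9] w 0.999
  delta_pos [0.298 0.899 0.045] dr [ 0.004 -0.    -0.328]
```

B is up (0.1195). Now A.

>>> send_rows:
  claw: [-1, -1, -1, -1, -1]
  delta_pos:
    - [0.05, 0.18, 0]
    - [0.11, 0.36, 0]
    - [0.17, 0.54, 0]
    - [0.24, 0.72, 0]
    - [0.3, 0.9, 0]
  dr:
    - [0, 0, -0.06]
    - [0, 0, -0.12]
    - [0, 0, -0.18]
    - [0, 0, -0.24]
    - [0, 0, -0.3]

```text
clock: 37.2
position: [0.6653, -0.0124, 0.2504]
ee_rot: [-1.934, -2.476, -0.001]
force: [0.3, 0.6, -0.1]
width: 1.004
```

>>> send_rows:
  claw: [-1, -1, -1, -1, -1]
  delta_pos:
    - [0, 0, 0]
    - [0, 0, 0]
    - [0, 0, 0]
    - [0, 0, 0]
    - [0, 0, 0]
  dr:
    - [0, 0, -0.02]
    - [0, 0, -0.02]
    - [0, 0, -0.02]
    - [0, 0, -0.02]
    - [0, 0, -0.02]

```text
clock: 37.7
position: [0.6631, -0.0124, 0.2509]
ee_rot: [1.89, 2.508, -0.0]
force: [-0.3, 0.8, 0.6]
width: 0.998
```

```bash
python3 - <<'E'
from h import *
redheads("wrist","w18")
plan(.666,-.0118,.12,17)
E
```

```text
wrist red [ 18. 136.] 2246 ztop 0.1193 ctr [ 0.4383 -0.0041  0.1186] [0.025 0.045 0.007]
wrist red [322. 219.] 2193 ztop 0.0744 ctr [ 0.6661 -0.0121  0.0736] [0.044 0.045 0.006]
t 37.75 pos [ 0.6632 -0.0125  0.2508] ydir 16.0 j [ 0.29  0.55 -0.58  1.4   0.3   1.28 -0.02] F [ 0.8 -0.6 -0.1] w 1.001
  delta_pos [0.    0.011 0.523] dr [ 0.     0.    -0.009]
```

View pics/w18.png

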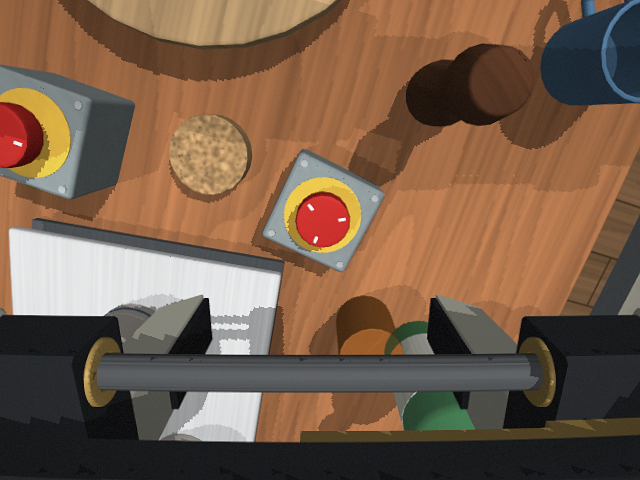

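Wrist view: the A head is at (322,219), mill and candle are clear of the fingers. Going down.

>>> send_rows:
  claw: [-1, -1, -1, -1, -1]
  delta_pos:
    - [0, 0.01, 0.18]
    - [0, 0.01, 0.36]
    - [0, 0.01, 0.54]
    - [0, 0.01, 0.62]
    - [0, 0.01, 0.65]
  dr:
    - [0, 0, 0]
    - [0, 0, 0]
    - [0, 0, 0]
    - [0, 0, 0]
    - [0, 0, 0]

```text
clock: 38.25
position: [0.6642, -0.0122, 0.0851]
ee_rot: [-1.888, -2.507, 0.004]
force: [-0.2, -0.1, -0.0]
width: 1.001
```

>>> send_rows:
  claw: [-1, -1, -1, -1, -1]
  delta_pos:
    - [0, 0, 0.03]
    - [0, 0, 0.06]
    - [0, 0, 0.09]
    - [0, 0, 0.11]
    - [0, 0, 0.11]
  dr:
    - [0, 0, 0]
    - [0, 0, 0]
    - [0, 0, 0]
    - [0, 0, 0]
    - [0, 0, 0]

```text
clock: 38.75
position: [0.6658, -0.0119, 0.0596]
ee_rot: [-1.89, -2.509, 0.001]
force: [-0.1, 0.6, 0.0]
width: 1.0
```

```bash
python3 - <<'E'
from h import *
plan(.666,-.0118,.054,16)
E
```

```text
t 38.75 pos [ 0.6658 -0.0119  0.0596] ydir 16.0 j [ 0.26  0.72 -0.52  1.6   0.42  0.93 -0.12] F [-0.1  0.6  0. ] w 1.0
  delta_pos [-0.     0.001  0.022] dr [-0.  0.  0.]
```

>>> send_rows:
  claw: [-1, -1, 1, 1, 1]
  delta_pos:
    - [0, 0, 0.01]
    - [0, 0, 0.02]
    - [0, 0, 0.02]
    - [0, 0, 0.02]
    - [0, 0, 0.02]
  dr:
    - [0, 0, 0]
    - [0, 0, 0]
    - [0, 0, 0]
    - [0, 0, 0]
    - [0, 0, 0]
  force: 25

```text
clock: 39.25
position: [0.6661, -0.0117, 0.0551]
ee_rot: [1.89, 2.51, 0.0]
force: [0.8, 0.4, -0.5]
width: 0.787
```

>>> send_rows:
  claw: [1, 1, 1, 1, 1]
  delta_pos:
    - [0, 0, 0]
    - [0, 0, 0]
    - [0, 0, 0]
    - [0, 0, 0]
    - [0, 0, 0]
  dr:
    - [0, 0, 0]
    - [0, 0, 0]
    - [0, 0, 0]
    - [0, 0, 0]
    - [0, 0, 0]

```text
clock: 39.75
position: [0.6658, -0.0118, 0.055]
ee_rot: [-1.89, -2.509, 0.001]
force: [-1.5, 0.2, 2.2]
width: 0.495
```

>>> send_rows:
  claw: [1, 1, 1, 1, 1]
  delta_pos:
    - [0, 0, -0.004]
    - [0, 0, -0.008]
    - [0, 0, -0.012]
    - [0, 0, -0.016]
    - [0, 0, -0.02]
  dr:
    - [0, 0, 0.03]
    - [0, 0, 0.06]
    - [0, 0, 0.09]
    - [0, 0, 0.12]
    - [0, 0, 0.15]

```text
clock: 40.25
position: [0.6661, -0.0118, 0.06]
ee_rot: [2.246, 2.196, 0.0]
force: [-0.1, -1.3, 0.3]
width: 0.493
```

>>> send_rows:
  claw: [1, 1, 1, 1, 1]
  delta_pos:
    - [0, 0, -0.004]
    - [0, 0, -0.008]
    - [0, 0, -0.012]
    - [0, 0, -0.016]
    - [0, 0, -0.02]
  dr:
    - [0, 0, 0.03]
    - [0, 0, 0.06]
    - [0, 0, 0.09]
    - [0, 0, 0.12]
    - [0, 0, 0.15]

```text
clock: 40.75
position: [0.6663, -0.0118, 0.065]
ee_rot: [2.549, 1.836, 0.001]
force: [1.2, -1.1, 0.3]
width: 0.498
```

>>> send_rows:
  claw: [1, 1, 1, 1, 1]
  delta_pos:
    - [0, 0, -0.001]
    - [0, 0, -0.002]
    - [0, 0, -0.002]
    - [0, 0, -0.002]
    - [0, 0, -0.002]
  dr:
    - [0, 0, 0.01]
    - [0, 0, 0.02]
    - [0, 0, 0.025]
    - [0, 0, 0.03]
    - [0, 0, 0.03]

```text
clock: 41.25
position: [0.6664, -0.0116, 0.0653]
ee_rot: [2.6, 1.763, 0.001]
force: [4.6, -0.8, -5.8]
width: 0.496
```

```bash
python3 - <<'E'
from h import *
plan(.666,-.0118,.064,-18);print(readout.observe()['ft_torque'])
E
```

```text
t 41.25 pos [ 0.6664 -0.0116  0.0653] ydir -21.7 j [ 0.16  0.69 -0.35  1.6   0.28  0.9  -0.67] F [ 4.6 -0.8 -5.8] w 0.496
  delta_pos [-0.001 -0.001  0.005] dr [ 0.    -0.    -0.033]
[-0.17235433 -1.12563364  0.86156165]
```

>>> send_rows:
  claw: [-1, -1, -1, -1, -1]
  delta_pos:
    - [0, 0, 0]
    - [0, 0, 0]
    - [0, 0, 0]
    - [0, 0, 0]
    - [0, 0, 0]
  dr:
    - [0, 0, 0]
    - [0, 0, 0]
    - [0, 0, 0]
    - [0, 0, 0]
    - [0, 0, 0]

```text
clock: 41.75
position: [0.6659, -0.0118, 0.0655]
ee_rot: [-2.601, -1.762, 0.0]
force: [0.6, -0.1, -0.4]
width: 0.879
```

>>> send_rows:
  claw: [-1, -1, -1, -1, -1]
  delta_pos:
    - [0, 0, -0.03]
    - [0, 0, -0.1]
    - [0, 0, -0.25]
    - [0, 0, -0.45]
    - [0, 0, -0.65]
  dr:
    - [0, 0, 0]
    - [0, 0, 0]
    - [0, 0, 0]
    - [0, 0, 0]
    - [0, 0, 0]

```text
clock: 42.25
position: [0.6655, -0.0117, 0.23]
ee_rot: [-2.6, -1.762, 0.001]
force: [1.5, 0.3, 0.4]
width: 1.002
```

>>> send_rows:
  claw: [-1, -1, -1, -1, -1]
  delta_pos:
    - [0, -0.1, -0.1]
    - [0, -0.25, -0.2]
    - [0, -0.4, -0.3]
    - [0, -0.4, -0.3]
    - [0, -0.4, -0.3]
  dr:
    - [0, 0, 0]
    - [0, 0, 0]
    - [0, 0, 0]
    - [0, 0, 0]
    - [0, 0, 0]

```text
clock: 42.75
position: [0.573, 0.0257, 0.3047]
ee_rot: [2.599, 1.762, 0.003]
force: [-0.3, -0.6, -0.3]
width: 0.997
```

```bash
python3 - <<'E'
from h import *
redheads("wrist","w19")
g=grab("top");cv2.imwrite("pics/t19.png",g[1]);knobs("top",g=g);redheads("top",g=g)
g=grab("scene");cv2.imwrite("pics/s19.png",g[1]);knobs("scene",g=g)
E
```

```text
wrist red [424. 209.] 1788 ztop 0.0844 ctr [ 0.6657 -0.0115  0.0833] [0.044 0.045 0.006]
wrist red [182. 291.] 803 ztop 0.1194 ctr [0.4289 0.0072 0.1183] [0.041 0.022 0.006]
top sq [296. 142.] 252 z 0.151 [0.7328 0.1187] [0.034 0.039] hsv [ 10. 154.  88.]
top sq [497. 253.] 98 z 0.1446 [ 0.4816 -0.3194] [0.025 0.023] hsv [ 16.  111.  199.5]
top tall [494. 201.] 86 z 0.1594 [ 0.5915 -0.3163] [0.024 0.023] hsv [ 16. 110. 215.]
top red [349. 279.] 241 ztop 0.122 ctr [ 0.4244 -0.0009  0.1216] [0.042 0.033 0.007]
scene sq [254. 298.] 210 z 0.1517 [0.7347 0.1165] [0.03 0.04] hsv [ 11.  136.  111.5]
scene tall [203. 164.] 51 z 0.1605 [ 0.5971 -0.3184] [0.024 0.026] hsv [ 17.  80. 212.]
```

View pics/t19.png

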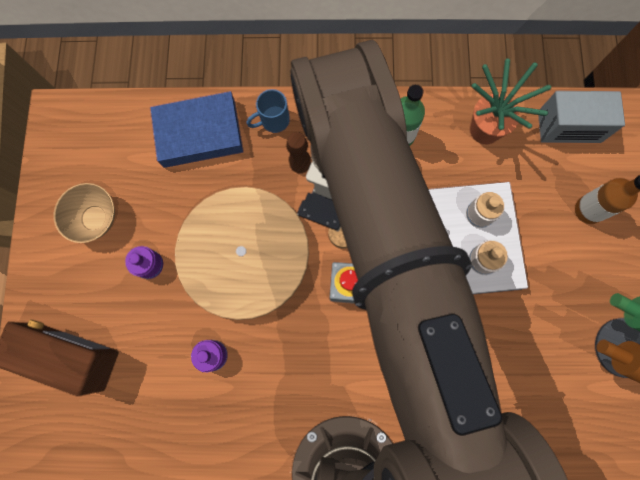

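View pics/s19.png

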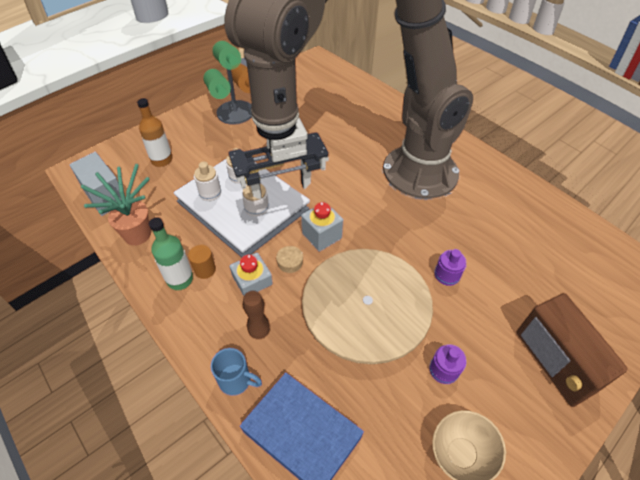

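Both heads are up. I'll move the arm off to the left so the lift is in full view for a last check.

>>> send_rows:
  claw: [-1, -1, -1, -1, -1]
  delta_pos:
    - [0.17, -0.05, 0]
    - [0.34, -0.1, 0]
    - [0.51, -0.15, 0]
    - [0.68, -0.2, 0]
    - [0.85, -0.25, 0]
  dr:
    - [0, 0, 0]
    - [0, 0, 0]
    - [0, 0, 0]
    - [0, 0, 0]
    - [0, 0, 0]

```text
clock: 43.4
position: [0.5946, 0.247, 0.3015]
ee_rot: [-2.602, -1.76, 0.003]
force: [1.0, -0.4, -0.7]
width: 0.999
```

>>> send_rows:
  claw: [-1, -1, -1, -1, -1]
  delta_pos:
    - [0, 0, 0]
    - [0, 0, 0]
    - [0, 0, 0]
    - [0, 0, 0]
    - [0, 0, 0]
  dr:
    - [0, 0, 0]
    - [0, 0, 0]
    - [0, 0, 0]
    - [0, 0, 0]
    - [0, 0, 0]

```text
clock: 43.9
position: [0.5945, 0.2443, 0.303]
ee_rot: [2.602, 1.759, -0.0]
force: [0.6, -0.6, 0.5]
width: 1.0
```

```bash
python3 - <<'E'
from h import *
plan(.5,.2,.3)
g=grab("top");cv2.imwrite("pics/t20.png",g[1]);knobs("top",g=g);redheads("top",g=g)
E
```

```text
t 43.9 pos [0.5945 0.2443 0.303 ] ydir -21.9 j [-0.17  0.46 -0.47  1.38  0.21  1.35 -1.03] F [ 0.6 -0.6  0.5] w 1.0
  delta_pos [-0.305 -0.284  0.012] dr [ 0.  0. -0.]
top sq [296. 142.] 257 z 0.1512 [0.7322 0.1186] [0.035 0.039] hsv [ 10. 154. 100.]
top sq [431. 234.] 102 z 0.1446 [ 0.5207 -0.1794] [0.025 0.022] hsv [ 16. 110. 213.]
top sq [497. 253.] 100 z 0.1438 [ 0.4815 -0.3201] [0.025 0.023] hsv [ 16. 110. 215.]
top tall [494. 201.] 80 z 0.16 [ 0.5923 -0.316 ] [0.023 0.023] hsv [ 16. 110. 215.]
top red [352. 181.] 230 ztop 0.0866 ctr [ 0.6622 -0.011   0.0864] [0.043 0.038 0.008]
```

View pics/t20.png

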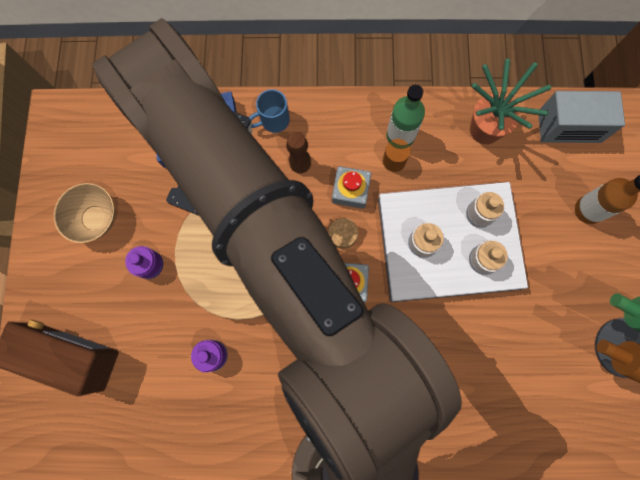

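The top view shows all three jars upright on the lift, at (431,234), (497,253) and (494,201). Coasters, mill and candle haven't moved, and both heads are back at their starting heights. Handing in.

```bash
python3 -c "
from cell import arm
print(arm.sign_off())"
```

```text
the job is handed in; nothing more can be done
None
```

The job is done and handed in at about 44 s. I pressed both stops fully down, then moved the three jars that were there (one tall, two squat) by their knobs onto the lift platform. After that I twisted both heads clockwise to their end stops.

**Last checks:**
- **Stops:** the wrist camera measured the head tops at 0.0844 m (A) and 0.1194 m (B), the same as before pressing. In the final top view the arm hid most of B, so its last reading comes from the wrist picture about a second earlier.
- **Jars:** all three stand upright on the lift, with knob tops at 0.144, 0.145 and 0.160 m, as expected. None are left on the turntable.
- **Other items:** coasters, mill, candle glass and the purple look-alikes looked untouched in the pictures. Of these I measured only the mill, and its position had not changed. I saw no jar knocked aside during the run.

**Two readings that were off:**
- **Press force:** at the bottom of their travel, B's press peaked at about 28 N and A's at about 16 N. Both are above the suggested 5–12 N; the 120 N wrist limit was never near.
- **Camera agreement:** the two fixed cameras disagreed by about 5 mm in x. I used the wrist camera for the final alignment of the presses and grasps.

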